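# Gauge a row of manifold blocks in the bench caliper

### The job

Pull every gas-manifold block up out of the sprung catches of the storage rail and stand them upright side by side in one row between the jaws of the bench caliper (open its sliding jaw first to make room). When all of them stand there, slide the jaw in by its black thumb grip until it closes the whole row up against the fixed jaw with no gaps, pushing gently so that the jaw does not cock out of square. Then open the jaw again, stand all the blocks upright on the flat white board, run the empty caliper fully shut and let go; leave the jar and the spanner where they are.

Things in the scene. Friction and masses are not known exactly. Their poses are not given: they have to be found in the camera images.
- rail: fixed aluminium rail, 62 (x) by 230 mm (y); origin: centre of its underside. Slots at y = -78, -26, 26, 78 mm; blocks stand 8 mm above the bench between 14 mm high front and back lips, so come out only upwards. Beside each slot (|x| < 18 mm): a fixed fin at -y, a sprung catch nose in the block's groove at +y; a lift of 5 to 10 N over 6 mm frees it, 28 mm clears the 33 mm high fins.
- block1: one of 2 or 3 identical bright metal manifold blocks (None if absent): 44 mm long (x), 30 mm wide (y), 32 mm high, about 120 g. Its y faces have a groove 2.5 mm deep, 8 to 18 mm up; the plain x ends, 44 mm apart, are for gripping. Brass port on top towards -x. Origin: centre of the underside, z up. Starts clipped in a rail slot, axes along the rail's; any slots may be empty.
- block2: one of 2 or 3 identical bright metal manifold blocks (None if absent): 44 mm long (x), 30 mm wide (y), 32 mm high, about 120 g. Its y faces have a groove 2.5 mm deep, 8 to 18 mm up; the plain x ends, 44 mm apart, are for gripping. Brass port on top towards -x. Origin: centre of the underside, z up. Starts clipped in a rail slot, axes along the rail's; any slots may be empty.
- block3: one of 2 or 3 identical bright metal manifold blocks (None if absent): 44 mm long (x), 30 mm wide (y), 32 mm high, about 120 g. Its y faces have a groove 2.5 mm deep, 8 to 18 mm up; the plain x ends, 44 mm apart, are for gripping. Brass port on top towards -x. Origin: centre of the underside, z up. Starts clipped in a rail slot, axes along the rail's; any slots may be empty.
- block4: one of 2 or 3 identical bright metal manifold blocks (None if absent): 44 mm long (x), 30 mm wide (y), 32 mm high, about 120 g. Its y faces have a groove 2.5 mm deep, 8 to 18 mm up; the plain x ends, 44 mm apart, are for gripping. Brass port on top towards -x. Origin: centre of the underside, z up. Starts clipped in a rail slot, axes along the rail's; any slots may be empty.
- caliper: bench caliper, fixed: polished grey plate 190 (x) by 270 mm (y), top 8 mm above the bench; origin: centre of its underside. Steel beam along y at x = 68 mm (22 mm wide, top at 20 mm). Both jaws are 12 mm thick bars from the beam to x = -41 mm, 11 to 45 mm above the bench. The row stands on the line x = -20 mm (-38 to 18 will do), the blocks' x along the caliper's x, either way round.
- anvil_face (a point): middle of the fixed jaw's measuring face (at y = -110 mm on the caliper, on the row's line, 28 mm above the bench); the face looks to the caliper's +y.
- jaw_face (a point): middle of the sliding jaw's measuring face (28 mm above the bench), on the row's line; the face looks to the caliper's -y. Its frame turns with the jaw and is the caliper's when the jaw is square.
- thumb_grip (a point): point in the black thumb grip of the sliding carriage, 66 mm above the bench, 88 mm beyond the row's line (caliper's +x): an upright plate 12 mm thick (along y; pinch it along y from above), 26 mm in x, 44 to 76 mm above the bench.
- jaw_slide (a joint): gap between the two measuring faces (m), 0 shut to 0.17 fully open; grows as the carriage moves to the caliper's +y. About 2 N of friction, stays where left. Starts at 8 to 40 mm, too small; a closed-up row measures 30 mm times the number of blocks.
- jaw_cock (a joint): how far the sliding jaw bar is cocked out of square about the vertical (rad), 0 = square. Springy, 15 N m/rad about the carriage: 10 N on the bar at the row cocks it about 0.06 rad; springs back when relieved.
- jar: amber glass jar with white cap, 56 mm across, 85 mm high; a bystander. Origin: centre of the underside.
- spanner: steel spanner about 160 mm long lying on the bench; a bystander.
- board: flat white plastic board without a rim, loose, 800 g: 110 (x) by 180 mm (y), 6 mm thick. Origin: centre of the underside. The blocks stand on it anywhere, either way round.
Mind the look-alikes: they are no part of the job. Leave any turquoise look-alike of the block1 alone. Several things look just like the board: the one meant starts farthest from the robot's base.

How it is judged:
On the way, in this order (a step that is already met when the one before it is completed fails the run):
1. every block present stands upright on the caliper's plate between the jaws (x of block1 in the frame of caliper between -0.038 and 0.018 m and z of block1 in the frame of caliper between 0.005 and 0.011 m and angle between each of block1, block2, block3, block4's own z axis and vertical below 0.06 rad and y of each of block1, block2, block3, block4 in the frame of caliper above -0.102 m and y of each of block1, block2, block3, block4 in the frame of jaw_face below -0.008 m and contact force between each of block1, block2, block3, block4 and the fingers below 0.1 N and linear speed of each of block1, block2, block3, block4 below 0.02 m/s and x of block2 in the frame of caliper between -0.038 and 0.018 m and z of block2 in the frame of caliper between 0.005 and 0.011 m and x of block3 in the frame of caliper between -0.038 and 0.018 m and z of block3 in the frame of caliper between 0.005 and 0.011 m and x of block4 in the frame of caliper between -0.038 and 0.018 m and z of block4 in the frame of caliper between 0.005 and 0.011 m), for 0.2 s.
2. with every block still there, the sliding jaw presses a block and the row presses the fixed jaw, each with more than 0.5 N, the jaw cocked less than 0.07 rad (x of block1 in the frame of caliper between -0.038 and 0.018 m and z of block1 in the frame of caliper between 0.005 and 0.011 m and angle between each of block1, block2, block3, block4's own z axis and vertical below 0.06 rad and y of each of block1, block2, block3, block4 in the frame of caliper above -0.102 m and y of each of block1, block2, block3, block4 in the frame of jaw_face below -0.008 m and x of block2 in the frame of caliper between -0.038 and 0.018 m and z of block2 in the frame of caliper between 0.005 and 0.011 m and x of block3 in the frame of caliper between -0.038 and 0.018 m and z of block3 in the frame of caliper between 0.005 and 0.011 m and x of block4 in the frame of caliper between -0.038 and 0.018 m and z of block4 in the frame of caliper between 0.005 and 0.011 m and (contact force between jaw_cock and block1 above 0.5 N or contact force between jaw_cock and block2 above 0.5 N or contact force between jaw_cock and block3 above 0.5 N or contact force between jaw_cock and block4 above 0.5 N) and (contact force between anvil and block1 above 0.5 N or contact force between anvil and block2 above 0.5 N or contact force between anvil and block3 above 0.5 N or contact force between anvil and block4 above 0.5 N) and value of joint jaw_cock between -0.07 and 0.07 rad), for 0.1 s.
At the end, for the whole second after the job is handed in: Every block stands upright (0.08 rad), at rest, on the white board, its centre at least 8 mm inside the edges, the board flat; the caliper is shut (gap under 4 mm) with the jaw square (0.03 rad) (x of block1 in the frame of board between -0.045 and 0.045 m and y of block1 in the frame of board between -0.082 and 0.082 m and z of block1 in the frame of board between 0.003 and 0.009 m and angle between each of block1, block2, block3, block4's own z axis and vertical below 0.08 rad and linear speed of each of block1, block2, block3, block4 below 0.02 m/s and x of block2 in the frame of board between -0.045 and 0.045 m and y of block2 in the frame of board between -0.082 and 0.082 m and z of block2 in the frame of board between 0.003 and 0.009 m and x of block3 in the frame of board between -0.045 and 0.045 m and y of block3 in the frame of board between -0.082 and 0.082 m and z of block3 in the frame of board between 0.003 and 0.009 m and x of block4 in the frame of board between -0.045 and 0.045 m and y of block4 in the frame of board between -0.082 and 0.082 m and z of block4 in the frame of board between 0.003 and 0.009 m and value of joint jaw_slide below 0.004 m and angle between board's own z axis and vertical below 0.05 rad and value of joint jaw_cock between -0.03 and 0.03 rad); the robot touches nothing.
It fails at once if the sliding jaw is cocked by more than 0.09 rad (value of joint jaw_cock above 0.09 rad or value of joint jaw_cock below -0.09 rad).
It fails at once if the jar is moved more than 3 cm (distance of jar from where it was at the start of the episode above 0.03 m).
It fails at once if the spanner is moved more than 3 cm (distance of spanner from where it was at the start of the episode above 0.03 m).
Of block1, block2, block3, block4 only 2 to 3 are there at a start; the rules pass over those that are not, and their reading is None.
At some moment in a run one of block1, block2, block3, block4 may be knocked a few centimetres aside while the robot is not near it.
Once in a run the grip may slacken for a moment while it holds something.
It also fails if it takes over 210 s, if anything falls off the work surface, if the arm or the gripper's body presses on something with over 40 N, if the wrist force passes 120 N, or if a joint passes its speed limit or range.

### The arm

A 7-joint arm with a two-finger parallel gripper is mounted at the origin on the work surface. World frame = base frame: x ahead of the robot, y to its left, z up, the work surface at z = 0. Lengths are in m, angles in rad, forces in N, time in s.
With the tool pointing down it reaches from about 0.35 to 0.9 m from the base axis. Payload 19.9 kg.
Tool frame: the origin (TCP) lies midway between the tips of the shut fingers; the grasp point (between the pads) lies 19 mm behind it; y points along the fingers, z is the direction in which the jaws open and shut, and the axes are right-handed (so a half turn about y gives the same grasp; the last joint's range is limited). The gripper opens to 94 mm and grips with 3 to 60 N. Pads are 16 mm wide; open, the fingers measure 119 mm over their backs; the gripper's body (75 mm by 177 mm) begins 78 mm behind the grasp point.
Start: joints at [1.292, 0.417, -0.01, 1.614, 0.005, 1.111, -0.053], TCP at [0.147, -0.608, 0.205] pointing down, gripper open.
Joint ranges: [-2.81, 2.81], [-0.39, 2.02], [-1.27, 1.25], [0.06, 2.57], [-1.19, 4.33], [0.19, 2], [-2.82, 2.82]. Speed limits (rad/s): [1.89, 1.89, 2.39, 2.39, 3.01, 3.01, 3.01].

### API

Orientations are given as [roll, pitch, yaw] about the fixed x, y, z axes, in that order (R = Rz(yaw) Ry(pitch) Rx(roll)).
In Python, from bench import bot gives the robot as it stands.
- The arm moves only by the tool carry_out, never from a script. Its argument "plan" is a list of rows, each an object with "linear": the shift along the world's x, y, z in m, a list of three; "dr": the turn, a rotation vector about the world's x, y, z in rad, a list of three. In form: [{"linear": [tx, ty, tz], "dr": [wx, wy, wz]}, ...]. A call has 1 to 10 rows; each row is the pose to reach, as a shift and turn from the pose commanded when the call began; what a row does not reach only later rows make up. A row lasts 1/10 s, in which the tool goes at most 50 mm and 8.59 degrees, less where a joint would pass 70% of its speed; a pose out of reach is approached as far as the arm can. A call with a gripper value outside its range is refused whole. "fingers" is the finger opening in m, from 0 to 0.094, set as the call begins (left out, the last holds). The fingers move at their own pace and stop on an object; "newtons" is the grip in N (left out, the last holds). Time passes only in rows, so rows that repeat a pose let the fingers close. It gives the time, the measured TCP pose, the force and the opening at its end, in the units of the state.
- bot.state(): the state, without advancing time (a new reading comes with each control period).
- bot.capture(name): name is "scene" or "top" or "wrist"; returns a dict with "pixels" (384x512x3 uint8, red, green, blue), "fx", "fy", "cx", "cy" (pixels), "camera_from_world" (4x4, takes a point from world to camera coordinates); the wrist camera has in their place "hand_eye" (4x4, takes a point from camera to tool coordinates, whose origin is the TCP and whose axes are the tool frame's). Camera axes: x right, y up, looking along -z (the intrinsics and any distortion apply to the point x, -y, -z); pixel columns grow to the right and rows downward; lengths in m; the calibration is good to about 2 mm. A picture is of the moment at which its call begins: read the wrist's pose just before it. There is no depth.
- bot.sign_off(): hands the job in, once; it reports no verdict.
Trained networks look in the newest picture that a camera, given by its name, has taken for a name from the list of things; names that differ only in an ending like _2 or _b are one class to them, and where a whole thing is asked for, a point or a joint stands for the part that bears it (a point fixed in the world has none). Each returns a list of dicts, best first, with "score" (0 to 1); they miss things now and then, are a little off and sometimes report something else, mostly with a low value. They report only what shows in the picture. A call takes as long as a camera call. They do not tell look-alikes from the thing itself.
- bot.spot_in(camera, target): "xyz" ([x, y, z] in m, in world coordinates, good to about 4 mm: the middle of the surface that is visible of it).
- bot.landmark_of(camera, target): "xyz" ([x, y, z] in m, in world coordinates, good to about 4 mm: a listed point, or the origin of a listed thing).
The state is a dict: "clock": time; "joints": joint angles; "qd": joint speeds; "effort": joint torques, N m; "tcp_pos": TCP position; "tool_rot": TCP orientation; "ft_force": force on the tool from outside, world axes, zero at the start; "wrist_torque": the same for the moment, N m; "grip_width": opening from 0.0 (shut) to 1.0 (fully open).
Only numpy, scipy, OpenCV 4.12 (cv2) and the standard library are available. Lean on these libraries where they do the work, as an engineer would, in place of code of your own. Each camera call takes 0.05 s, during which the arm holds its last target. There are 200 camera calls.

## Working session

There is one attempt and no reset: what is moved stays moved. The work goes in short steps, Python scripts to look and compute and a tool call to move; the robot and the scene stay as the last step left them, time stands still between calls to the robot, and variables do not carry over. Pictures are saved under pics/ and viewed, about 12 in all and at most 16, crops included, and the job is handed in when it is done.

Besides the shell and the picture viewer there is one more tool, called after "Request:" as name(argument=value, ...) on one line, values as JSON. carry_out: Moves the arm, as the interface text tells. Its arguments: {"type":"object","properties":{"plan":{"type":"array"},"fingers":{"type":"number"},"newtons":{"type":"number"}},"required":["plan"]}

```bash
mkdir -p pics; ls; cat > h.py <<'E'
import numpy as np, cv2
from scipy.spatial.transform import Rotation as R
from bench import bot
def snap(cam,fn=None):
    s=bot.state(); im=bot.capture(cam)
    if fn: cv2.imwrite('pics/'+fn,cv2.cvtColor(np.asarray(im['pixels']),cv2.COLOR_RGB2BGR))
    if cam=='wrist':
        T=np.eye(4); q=s['tool_rot']; T[:3,:3]=R.from_euler('xyz',q).as_matrix(); T[:3,3]=s['tcp_pos']
        im['camera_from_world']=np.linalg.inv(T@np.array(im['hand_eye']))
    return im
def ray(im,u,v,z):
    M=np.linalg.inv(np.array(im['camera_from_world'])); d=np.array([(u-im['cx'])/im['fx'],-(v-im['cy'])/im['fy'],-1])
    d=M[:3,:3]@d; o=M[:3,3]; return o+d*(z-o[2])/d[2]
def pix(im,p):
    c=np.array(im['camera_from_world'])@np.r_[p,1]; return np.array([im['cx']+im['fx']*c[0]/-c[2], im['cy']+im['fy']*c[1]/c[2]])
E
python3 - <<'E'
from h import *
s=bot.state(); print({k:np.round(v,3) for k,v in s.items()})
a=snap('scene','s0.png');b=snap('top','t0.png')
print(a.keys(),[k for k in a if 'dist' in k])
for c in('top','scene'):
  for t in ['rail','block1','caliper','anvil_face','jaw_face','thumb_grip','jar','spanner','board']:
    for f in (bot.landmark_of,):
      print(c,t,[(np.round(d['xyz'],3).tolist(),round(d['score'],2)) for d in f(c,t)])
p=cv2.hconcat([cv2.imread('pics/t0.png')]);cv2.imwrite('pics/t0b.png',cv2.resize(p,(800,600)))
E
```

```text
pics
{'clock': np.float64(0.0), 'joints': array([ 1.293,  0.418, -0.01 ,  1.614,  0.005,  1.111, -0.053]), 'qd': array([-0.   , -0.   ,  0.001,  0.   , -0.   ,  0.001,  0.002]), 'effort': array([ 0.0000e+00, -8.5124e+01,  6.3900e-01, -4.2598e+01, -4.9000e-02,
        1.9000e-02,  0.0000e+00]), 'tcp_pos': array([ 0.147, -0.607,  0.205]), 'tool_rot': array([-1.572, -0.   , -2.905]), 'ft_force': array([-0.568,  0.459,  0.666]), 'wrist_torque': array([ 0.084, -0.003,  0.037]), 'grip_width': np.float64(1.0)}
dict_keys(['pixels', 'fx', 'fy', 'cx', 'cy', 'camera_from_world']) []
top rail [([0.627, -0.188, 0.0], 0.92)]
top block1 [([0.614, -0.264, 0.01], 0.77), ([0.609, -0.411, 0.001], 0.76), ([0.642, -0.109, 0.005], 0.65), ([0.635, -0.155, 0.007], 0.59)]
top caliper [([0.545, 0.194, 0.004], 0.82)]
top anvil_face [([0.532, 0.081, 0.028], 0.79)]
top jaw_face [([0.534, 0.093, 0.026], 0.7)]
top thumb_grip [([0.612, 0.12, 0.064], 0.62)]
top jar [([0.731, -0.037, -0.001], 0.61)]
top spanner [([0.755, -0.201, 0.001], 0.7)]
top board [([0.468, -0.175, 0.001], 0.72), ([0.197, -0.287, -0.002], 0.63)]
scene rail [([0.626, -0.185, -0.003], 0.68)]
scene block1 [([0.613, -0.407, -0.002], 0.88), ([0.614, -0.264, 0.009], 0.62), ([0.643, -0.108, 0.009], 0.5), ([0.636, -0.159, 0.008], 0.48)]
scene caliper [([0.543, 0.192, 0.002], 0.69)]
scene anvil_face [([0.532, 0.08, 0.029], 0.71)]
scene jaw_face [([0.528, 0.1, 0.027], 0.58)]
scene thumb_grip [([0.619, 0.12, 0.065], 0.89), ([0.545, 0.192, 0.001], 0.63)]
scene jar []
scene spanner [([0.752, -0.195, -0.002], 0.72)]
scene board [([0.469, -0.171, -0.001], 0.81), ([0.198, -0.286, -0.0], 0.64)]
```

View pics/t0b.png

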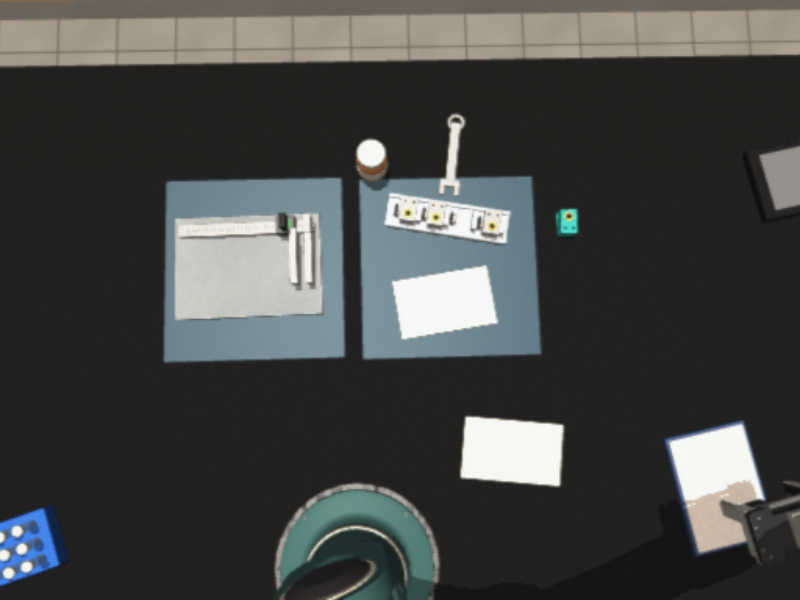

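View pics/s0.png

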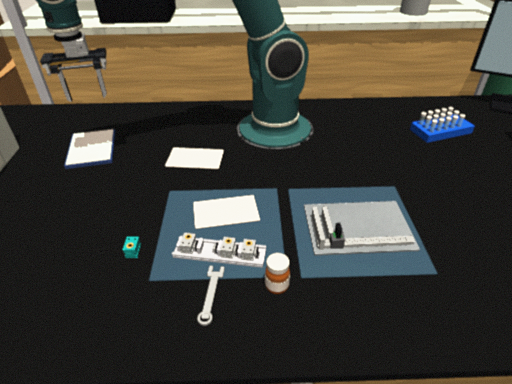

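Three blocks are in the rail, at top-view px (408,210), (436,214) and (491,223). The caliper is at the left, with its thumb grip at (285,222). The board in play is the farther plain one at (445,302). The turquoise look-alike is at (568,222) and the jar at (371,158). First I'll get closer looks with the wrist camera.

Request:
carry_out(plan=[{"linear": [0.03, 0.04, 0.02], "dr": [0, 0, 0.14]}, {"linear": [0.06, 0.08, 0.04], "dr": [0, 0, 0.28]}, {"linear": [0.09, 0.12, 0.06], "dr": [0, 0, 0.42]}, {"linear": [0.12, 0.16, 0.08], "dr": [0, 0, 0.56]}, {"linear": [0.16, 0.19, 0.1], "dr": [0, 0, 0.7]}, {"linear": [0.2, 0.22, 0.1], "dr": [0, 0, 0.84]}, {"linear": [0.24, 0.25, 0.1], "dr": [0, 0, 0.98]}, {"linear": [0.28, 0.28, 0.1], "dr": [0, 0, 1.12]}, {"linear": [0.32, 0.31, 0.1], "dr": [0, 0, 1.155]}, {"linear": [0.35, 0.345, 0.1], "dr": [0, 0, 1.155]}], fingers=0.06)

```text
clock: 2.0
tcp_pos: [0.4886, -0.2712, 0.3055]
tool_rot: [-1.57, -0.0, -1.749]
ft_force: [0.3, -0.4, -0.7]
grip_width: 0.643
```

Request:
carry_out(plan=[{"linear": [0.02, 0.03, 0.0], "dr": [0, 0, 0]}, {"linear": [0.04, 0.06, 0.0], "dr": [0, 0, 0]}, {"linear": [0.05, 0.09, 0], "dr": [0, 0, 0]}, {"linear": [0.05, 0.09, 0], "dr": [0, 0, 0]}, {"linear": [0.05, 0.09, 0], "dr": [0, 0, 0]}])

```text
clock: 2.5
tcp_pos: [0.5372, -0.1821, 0.3055]
tool_rot: [-1.571, -0.0, -1.749]
ft_force: [-0.3, -1.2, -0.4]
grip_width: 0.636
```

```bash
python3 - <<'E'
from h import *
s=bot.state(); print({k:np.round(v,3) for k,v in s.items() if k in('clock','joints','tcp_pos','tool_rot','ft_force')})
a=snap('wrist','w0.png'); print(np.round(a['hand_eye'],3),a['fx'])
for t in ['rail','block1','board']:
    print(t,[(np.round(d['xyz'],3).tolist(),round(d['score'],2)) for d in bot.landmark_of('wrist',t)])
E
```

```text
{'clock': np.float64(2.5), 'joints': array([ 0.678,  0.27 , -0.498,  1.619,  0.133,  1.287, -0.02 ]), 'tcp_pos': array([ 0.537, -0.182,  0.305]), 'tool_rot': array([-1.571, -0.   , -1.749]), 'ft_force': array([-0.326, -1.218, -0.386])}
[[ 0.    -0.958 -0.288 -0.085]
 [ 0.     0.288 -0.958 -0.177]
 [ 1.     0.     0.001  0.   ]
 [ 0.     0.     0.     1.   ]] 288.27042076805225
rail [([0.633, -0.187, -0.0], 0.73)]
block1 [([0.619, -0.26, 0.008], 0.96), ([0.612, -0.405, 0.0], 0.42)]
board [([0.196, -0.286, -0.002], 0.88), ([0.47, -0.172, -0.003], 0.56)]
```

View pics/w0.png

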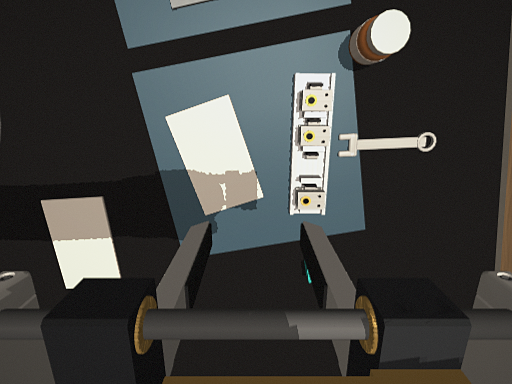

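The wrist view shows the three blocks at (312,101), (313,136) and (307,202), with the rail running vertically in the image, so its yaw is about -0.178. Next I'll look at the caliper.

Request:
carry_out(plan=[{"linear": [0.0, 0.05, 0.0], "dr": [0, 0, 0.1]}, {"linear": [0.0, 0.1, 0.0], "dr": [0, 0, 0.18]}, {"linear": [0.0, 0.15, 0], "dr": [0, 0, 0.18]}, {"linear": [0.0, 0.2, -0.02], "dr": [0, 0, 0.18]}, {"linear": [0.0, 0.23, -0.02], "dr": [0, 0, 0.18]}, {"linear": [0.0, 0.23, -0.02], "dr": [0, 0, 0.18]}, {"linear": [0.0, 0.23, -0.02], "dr": [0, 0, 0.18]}], fingers=0.0)

```text
clock: 3.4
tcp_pos: [0.5373, 0.0472, 0.2854]
tool_rot: [-1.571, -0.0, -1.57]
ft_force: [-0.2, -0.7, 0.7]
grip_width: 0.078
```

```bash
python3 - <<'E'
from h import *
s=bot.state(); print({k:np.round(v,3) for k,v in s.items() if k in('clock','joints','tcp_pos','tool_rot','ft_force')})
a=snap('wrist','w1.png')
for t in ['caliper','anvil_face','jaw_face','thumb_grip']:
    print(t,[(np.round(d['xyz'],3).tolist(),round(d['score'],2)) for d in bot.landmark_of('wrist',t)])
im=cv2.imread('pics/w1.png'); cv2.imwrite('pics/w1b.png',cv2.resize(im,(800,600)))
E
```

```text
{'clock': np.float64(3.4), 'joints': array([ 0.406,  0.249, -0.653,  1.71 ,  0.159,  1.237, -0.284]), 'tcp_pos': array([0.537, 0.047, 0.285]), 'tool_rot': array([-1.571, -0.   , -1.57 ]), 'ft_force': array([-0.191, -0.678,  0.683])}
caliper [([0.545, 0.195, 0.0], 0.68)]
anvil_face [([0.531, 0.078, 0.026], 0.78), ([0.75, -0.198, -0.001], 0.2)]
jaw_face [([0.631, -0.188, -0.001], 0.23)]
thumb_grip [([0.619, 0.12, 0.065], 0.88)]
```

View pics/w1b.png

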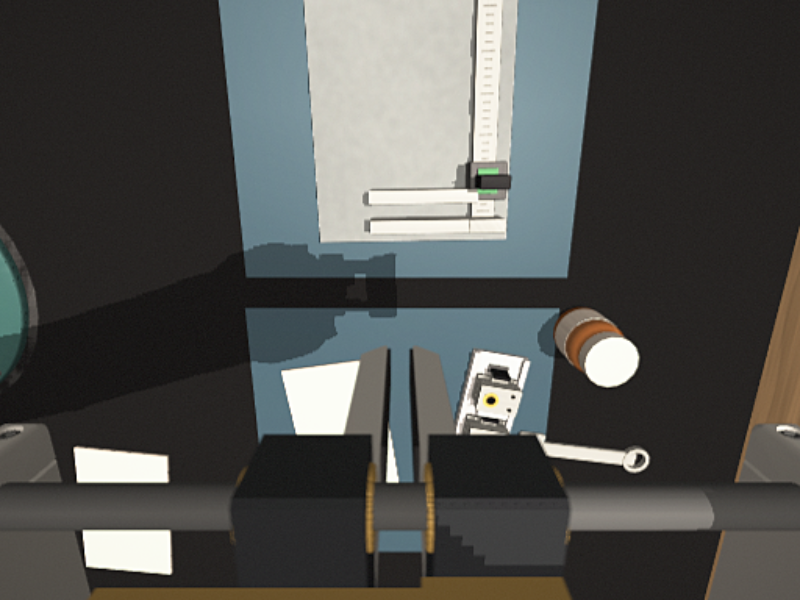

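```bash
python3 - <<'E'
from h import *
a=snap('wrist'); k=.64
P=lambda u,v,z:np.round(ray(a,u*k,v*k,z),4)
for n,u,v,z in [('plate -x-y',321,242,.008),('plate +x-y',507,238,.008),('plate -x up',305,2,.008),('plate +x up',517,2,.008),('anvil topface -x',371,220,.045),('anvil top -x low',371,233,.045),('anvil topface +x',470,219,.045),('jaw tip lo',370,206,.045),('jaw lo +x',470,203,.045),('thumb l top',476,175,.076),('thumb r',511,181,.076),('thumb l',476,188,.076)]: print(n,P(u,v,z))
E
```

```text
plate -x-y [0.4577 0.0543 0.008 ]
plate +x-y [0.6465 0.0581 0.008 ]
plate -x up [0.4545 0.267  0.008 ]
plate +x up [0.6412 0.2667 0.008 ]
anvil topface -x [0.5113 0.0809 0.045 ]
anvil top -x low [0.5111 0.0689 0.045 ]
anvil topface +x [0.6024 0.0817 0.045 ]
jaw tip lo [0.5106 0.0935 0.045 ]
jaw lo +x [0.6018 0.0961 0.045 ]
thumb l top [0.601  0.1215 0.076 ]
thumb r [0.6303 0.1166 0.076 ]
thumb l [0.6015 0.111  0.076 ]
```

Request:
carry_out(plan=[{"linear": [0.03, 0.015, -0.05], "dr": [0, 0, 0.02]}, {"linear": [0.06, 0.03, -0.09], "dr": [0, 0, 0.02]}, {"linear": [0.08, 0.04, -0.13], "dr": [0, 0, 0.02]}, {"linear": [0.08, 0.04, -0.17], "dr": [0, 0, 0.02]}, {"linear": [0.08, 0.04, -0.2], "dr": [0, 0, 0.02]}, {"linear": [0.08, 0.04, -0.22], "dr": [0, 0, 0.02]}, {"linear": [0.08, 0.04, -0.23], "dr": [0, 0, 0.02]}, {"linear": [0.08, 0.045, -0.23], "dr": [0, 0, 0.02]}, {"linear": [0.08, 0.05, -0.23], "dr": [0, 0, 0.02]}, {"linear": [0.08, 0.055, -0.23], "dr": [0, 0, 0.02]}])

```text
clock: 4.7
tcp_pos: [0.6179, 0.1033, 0.0568]
tool_rot: [-1.569, -0.0, -1.55]
ft_force: [0.4, -1.9, 1.1]
grip_width: 0.008
```

Request:
carry_out(plan=[{"linear": [0, 0.005, 0], "dr": [0, 0, 0]}, {"linear": [0, 0.012, 0], "dr": [0, 0, 0]}, {"linear": [0, 0.02, 0], "dr": [0, 0, 0]}, {"linear": [0, 0.03, 0], "dr": [0, 0, 0]}, {"linear": [0, 0.04, 0], "dr": [0, 0, 0]}, {"linear": [-0.001, 0.05, 0], "dr": [0, 0, 0]}, {"linear": [-0.001, 0.06, 0], "dr": [0, 0, 0]}, {"linear": [-0.001, 0.07, 0], "dr": [0, 0, 0]}, {"linear": [-0.001, 0.08, 0], "dr": [0, 0, 0]}, {"linear": [-0.002, 0.09, 0], "dr": [0, 0, 0]}])

```text
clock: 5.7
tcp_pos: [0.6153, 0.1936, 0.0553]
tool_rot: [-1.571, -0.0, -1.55]
ft_force: [1.9, -2.2, 0.3]
grip_width: 0.007
```

Request:
carry_out(plan=[{"linear": [0, 0.01, 0], "dr": [0, 0, 0]}, {"linear": [0, 0.02, 0], "dr": [0, 0, 0]}, {"linear": [0, 0.03, 0], "dr": [0, 0, 0]}, {"linear": [0, 0.038, 0], "dr": [0, 0, 0]}, {"linear": [0, 0.043, 0], "dr": [0, 0, 0]}, {"linear": [0, 0.046, 0], "dr": [0, 0, 0]}, {"linear": [-0.001, 0.046, 0], "dr": [0, 0, 0]}, {"linear": [-0.001, 0.036, 0], "dr": [0, 0, 0]}, {"linear": [-0.001, 0.026, 0.03], "dr": [0, 0, 0]}, {"linear": [-0.001, 0.0, 0.08], "dr": [0, 0, 0]}])

```text
clock: 6.7
tcp_pos: [0.6128, 0.1953, 0.1288]
tool_rot: [-1.574, -0.0, -1.548]
ft_force: [0.5, -1.1, 1.3]
grip_width: 0.005
```

```bash
python3 - <<'E'
from h import *
s=bot.state(); print({k:np.round(v,3) for k,v in s.items() if k in('clock','joints','tcp_pos','tool_rot','ft_force')})
a=snap('top','t1.png')
for t in ['block1','caliper','anvil_face','jaw_face','thumb_grip']:
    print(t,[(np.round(d['xyz'],3).tolist(),round(d['score'],2)) for d in bot.landmark_of('top',t)])
snap('scene')
for t in ['block1','caliper','anvil_face','jaw_face','thumb_grip']:
    print(t,[(np.round(d['xyz'],3).tolist(),round(d['score'],2)) for d in bot.landmark_of('scene',t)])
E
```

```text
{'clock': np.float64(6.7), 'joints': array([ 0.064,  0.598, -0.593,  1.615,  0.37 ,  1.047, -0.614]), 'tcp_pos': array([0.613, 0.195, 0.129]), 'tool_rot': array([-1.574, -0.   , -1.548]), 'ft_force': array([ 0.526, -1.057,  1.334])}
block1 [([0.614, -0.266, 0.007], 0.56), ([0.642, -0.106, 0.009], 0.56), ([0.612, -0.409, 0.001], 0.54), ([0.632, -0.16, 0.002], 0.48)]
caliper [([0.734, -0.043, 0.002], 0.48)]
anvil_face [([0.529, 0.08, 0.026], 0.65)]
jaw_face []
thumb_grip []
block1 [([0.642, -0.111, 0.008], 0.71), ([0.618, -0.262, 0.012], 0.7), ([0.631, -0.16, 0.006], 0.62), ([0.614, -0.405, -0.002], 0.55)]
caliper [([0.544, 0.193, 0.002], 0.72), ([0.617, -0.262, 0.01], 0.18)]
anvil_face [([0.532, 0.08, 0.027], 0.8)]
jaw_face []
thumb_grip [([0.617, 0.258, 0.064], 0.87)]
```

Request:
carry_out(plan=[{"linear": [0.0, -0.03, 0.03], "dr": [0, 0, -0.05]}, {"linear": [0.0, -0.08, 0.03], "dr": [0, 0, -0.1]}, {"linear": [0.0, -0.13, 0.03], "dr": [0, 0, -0.15]}, {"linear": [0.01, -0.18, 0.03], "dr": [0, 0, -0.2]}, {"linear": [0.02, -0.23, 0.03], "dr": [0, 0, -0.2]}, {"linear": [0.025, -0.27, 0.03], "dr": [0, 0, -0.2]}, {"linear": [0.03, -0.305, 0.02], "dr": [0, 0, -0.2]}, {"linear": [0.03, -0.305, 0.0], "dr": [0, 0, -0.2]}, {"linear": [0.03, -0.305, 0.0], "dr": [0, 0, -0.2]}, {"linear": [0.03, -0.305, 0.0], "dr": [0, 0, -0.2]}], fingers=0.062, newtons=30)

```text
clock: 8.3
tcp_pos: [0.6442, -0.1082, 0.1299]
tool_rot: [-1.572, 0.001, -1.749]
ft_force: [0.1, -0.1, 0.6]
grip_width: 0.663
```

```bash
python3 - <<'E'
from h import *
s=bot.state(); print({k:np.round(v,3) for k,v in s.items() if k in('clock','joints','tcp_pos','tool_rot','ft_force')})
a=snap('wrist','w2.png')
for t in ['block1','rail']:
    print(t,[(np.round(d['xyz'],3).tolist(),round(d['score'],2)) for d in bot.landmark_of('wrist',t)])
# overlay model rail outline and blocks
im=cv2.imread('pics/w2.png'); im=cv2.resize(im,(768,576))
c=np.array([.629,-.187,0]);Rz=R.from_euler('z',-.178).as_matrix()
def poly(L,col): cv2.polylines(im,[np.array([pix(a,c+Rz@np.array(p))*1.5 for p in L]).astype(int)],True,col,1)
poly([(-.031,-.115,.014),(.031,-.115,.014),(.031,.115,.014),(-.031,.115,.014)],(0,0,255))
for y in(-.078,.026,.078): poly([(-.022,y-.015,.04),(.022,y-.015,.04),(.022,y+.015,.04),(-.022,y+.015,.04)],(0,200,0))
cv2.imwrite('pics/w2b.png',im)
E
```

```text
{'clock': np.float64(8.3), 'joints': array([ 0.472,  0.592, -0.5  ,  1.591,  0.314,  1.041, -0.294]), 'tcp_pos': array([ 0.644, -0.108,  0.13 ]), 'tool_rot': array([-1.572e+00,  1.000e-03, -1.749e+00]), 'ft_force': array([ 0.106, -0.12 ,  0.55 ])}
block1 [([0.636, -0.16, 0.01], 0.65), ([0.638, -0.111, 0.01], 0.61), ([0.617, -0.261, 0.009], 0.6)]
rail [([0.635, -0.189, 0.0], 0.79)]
```

View pics/w2b.png

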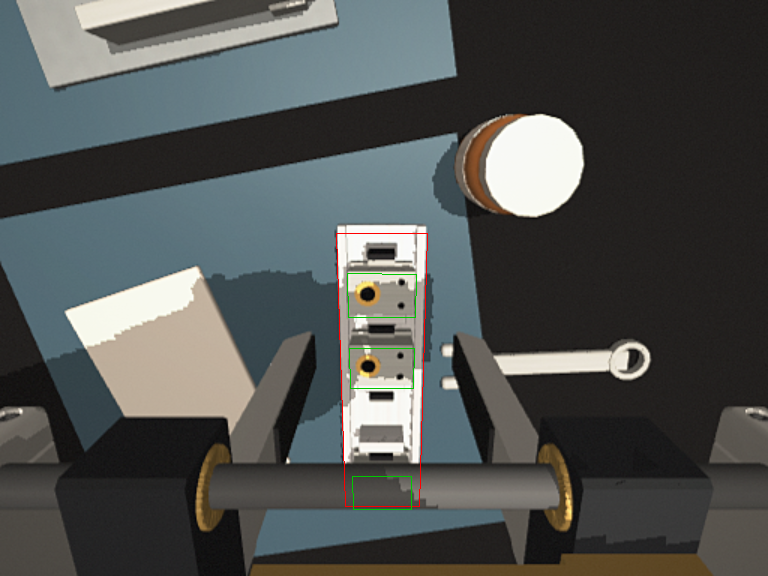

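The overlay agrees: the port and holes of the near block, centred at about (385,294), coincide with the model box. Descending and gripping.

Request:
carry_out(plan=[{"linear": [-0.001, -0.001, -0.04], "dr": [0, 0, 0]}, {"linear": [-0.001, -0.001, -0.075], "dr": [0, 0, 0]}, {"linear": [-0.001, -0.001, -0.1], "dr": [0, 0, 0]}, {"linear": [-0.001, -0.001, -0.112], "dr": [0, 0, 0]}, {"linear": [-0.001, -0.001, -0.112], "dr": [0, 0, 0]}, {"linear": [-0.001, -0.001, -0.112], "dr": [0, 0, 0]}])

```text
clock: 9.05
tcp_pos: [0.6441, -0.1101, 0.0192]
tool_rot: [-1.569, 0.0, -1.75]
ft_force: [-0.3, -0.5, 1.6]
grip_width: 0.66
```

Request:
carry_out(plan=[{"linear": [0, 0, 0], "dr": [0, 0, 0]}, {"linear": [0, 0, 0], "dr": [0, 0, 0]}, {"linear": [0, 0, 0], "dr": [0, 0, 0]}, {"linear": [0, 0, 0], "dr": [0, 0, 0]}, {"linear": [0, 0, 0], "dr": [0, 0, 0]}], fingers=0.03, newtons=35)

```text
clock: 9.55
tcp_pos: [0.6436, -0.1105, 0.0187]
tool_rot: [-1.57, -0.0, -1.75]
ft_force: [-2.0, -0.2, 7.8]
grip_width: 0.464
```

Request:
carry_out(plan=[{"linear": [0, 0, 0.004], "dr": [0, 0, 0]}, {"linear": [0, 0, 0.01], "dr": [0, 0, 0]}, {"linear": [0, 0, 0.02], "dr": [0, 0, 0]}, {"linear": [0, 0, 0.035], "dr": [0, 0, 0]}, {"linear": [0, 0, 0.055], "dr": [0, 0, 0]}, {"linear": [0, 0, 0.085], "dr": [0, 0, 0]}, {"linear": [-0.01, 0.02, 0.1], "dr": [0, 0, 0.04]}, {"linear": [-0.03, 0.05, 0.1], "dr": [0, 0, 0.1]}, {"linear": [-0.05, 0.09, 0.1], "dr": [0, 0, 0.16]}, {"linear": [-0.07, 0.13, 0.1], "dr": [0, 0, 0.198]}])

```text
clock: 10.55
tcp_pos: [0.5727, 0.0211, 0.1193]
tool_rot: [-1.569, -0.0, -1.55]
ft_force: [1.2, 1.0, -0.1]
grip_width: 0.469
```

Request:
carry_out(plan=[{"linear": [-0.02, 0.04, 0], "dr": [0, 0, 0]}, {"linear": [-0.039, 0.07, -0.01], "dr": [0, 0, 0]}, {"linear": [-0.039, 0.083, -0.03], "dr": [0, 0, 0]}, {"linear": [-0.039, 0.083, -0.06], "dr": [0, 0, 0]}, {"linear": [-0.039, 0.083, -0.08], "dr": [0, 0, 0]}, {"linear": [-0.039, 0.083, -0.09], "dr": [0, 0, 0]}, {"linear": [-0.039, 0.083, -0.095], "dr": [0, 0, 0]}, {"linear": [-0.039, 0.083, -0.0985], "dr": [0, 0, 0]}, {"linear": [-0.039, 0.083, -0.0995], "dr": [0, 0, 0]}, {"linear": [-0.039, 0.083, -0.0995], "dr": [0, 0, 0]}])

```text
clock: 11.55
tcp_pos: [0.5346, 0.1027, 0.0189]
tool_rot: [-1.57, 0.0, -1.552]
ft_force: [0.2, -1.3, -1.4]
grip_width: 0.465
```

Request:
carry_out(plan=[{"linear": [0, 0, 0], "dr": [0, 0, 0]}, {"linear": [0, 0, 0], "dr": [0, 0, 0]}, {"linear": [0, 0, 0], "dr": [0, 0, 0]}, {"linear": [0, 0, 0.03], "dr": [0, 0, 0]}, {"linear": [0, 0, 0.07], "dr": [0, 0, 0]}, {"linear": [0, 0, 0.11], "dr": [0, 0, 0]}], fingers=0.062)

```text
clock: 12.15
tcp_pos: [0.5337, 0.1028, 0.1295]
tool_rot: [-1.572, 0.0, -1.551]
ft_force: [1.2, -0.4, -0.1]
grip_width: 0.658
```

```bash
python3 - <<'E'
from h import *
for c in('top','scene'):
  snap(c)
  print([(np.round(d['xyz'],3).tolist(),round(d['score'],2)) for d in bot.landmark_of(c,'block1')])
E
```

```text
[([0.614, -0.265, 0.01], 0.67), ([0.632, -0.159, 0.008], 0.62), ([0.61, -0.409, 0.001], 0.46)]
[([0.534, 0.104, 0.009], 0.75), ([0.632, -0.163, 0.008], 0.7), ([0.617, -0.261, 0.008], 0.66), ([0.611, -0.41, 0.002], 0.55)]
```

Request:
carry_out(plan=[{"linear": [0.01, -0.04, 0.01], "dr": [0, 0, -0.05]}, {"linear": [0.03, -0.085, 0.01], "dr": [0, 0, -0.1]}, {"linear": [0.05, -0.13, 0.01], "dr": [0, 0, -0.15]}, {"linear": [0.07, -0.175, 0.01], "dr": [0, 0, -0.198]}, {"linear": [0.088, -0.22, 0.01], "dr": [0, 0, -0.198]}, {"linear": [0.1, -0.26, -0.005], "dr": [0, 0, -0.198]}, {"linear": [0.1, -0.264, -0.04], "dr": [0, 0, -0.198]}, {"linear": [0.1, -0.264, -0.075], "dr": [0, 0, -0.198]}, {"linear": [0.1, -0.264, -0.075], "dr": [0, 0, -0.198]}, {"linear": [0.1, -0.264, -0.075], "dr": [0, 0, -0.198]}])

```text
clock: 13.35
tcp_pos: [0.6339, -0.1607, 0.053]
tool_rot: [-1.573, 0.0, -1.749]
ft_force: [-0.5, -0.0, 0.5]
grip_width: 0.66
```

Request:
carry_out(plan=[{"linear": [0, 0, -0.02], "dr": [0, 0, 0]}, {"linear": [0, 0, -0.036], "dr": [0, 0, 0]}, {"linear": [0, 0, -0.036], "dr": [0, 0, 0]}])

```text
clock: 13.65
tcp_pos: [0.6335, -0.161, 0.0163]
tool_rot: [-1.573, -0.0, -1.749]
ft_force: [0.6, 0.3, -0.4]
grip_width: 0.661
```

Request:
carry_out(plan=[{"linear": [0, 0, 0], "dr": [0, 0, 0]}, {"linear": [0, 0, 0], "dr": [0, 0, 0]}, {"linear": [0, 0, 0], "dr": [0, 0, 0]}, {"linear": [0, 0, 0], "dr": [0, 0, 0]}, {"linear": [0, 0, 0], "dr": [0, 0, 0]}], fingers=0.03)

```text
clock: 14.15
tcp_pos: [0.6346, -0.1614, 0.0183]
tool_rot: [-1.57, -0.0, -1.75]
ft_force: [-2.1, 1.1, 7.1]
grip_width: 0.465
```

Request:
carry_out(plan=[{"linear": [0, 0, 0.004], "dr": [0, 0, 0]}, {"linear": [0, 0, 0.01], "dr": [0, 0, 0]}, {"linear": [0, 0, 0.02], "dr": [0, 0, 0]}, {"linear": [0, 0, 0.035], "dr": [0, 0, 0]}, {"linear": [0, 0, 0.055], "dr": [0, 0, 0]}, {"linear": [0, 0, 0.085], "dr": [0, 0, 0]}, {"linear": [-0.01, 0.03, 0.1], "dr": [0, 0, 0.04]}, {"linear": [-0.03, 0.07, 0.1], "dr": [0, 0, 0.1]}, {"linear": [-0.05, 0.115, 0.1], "dr": [0, 0, 0.16]}, {"linear": [-0.07, 0.16, 0.1], "dr": [0, 0, 0.199]}])

```text
clock: 15.15
tcp_pos: [0.5636, 0.0004, 0.1188]
tool_rot: [-1.569, -0.0, -1.548]
ft_force: [0.2, 1.1, -2.2]
grip_width: 0.463
```

Request:
carry_out(plan=[{"linear": [-0.015, 0.045, 0], "dr": [0, 0, 0]}, {"linear": [-0.031, 0.09, 0], "dr": [0, 0, 0]}, {"linear": [-0.031, 0.125, -0.01], "dr": [0, 0, 0]}, {"linear": [-0.031, 0.142, -0.03], "dr": [0, 0, 0]}, {"linear": [-0.031, 0.142, -0.06], "dr": [0, 0, 0]}, {"linear": [-0.031, 0.142, -0.08], "dr": [0, 0, 0]}, {"linear": [-0.031, 0.142, -0.09], "dr": [0, 0, 0]}, {"linear": [-0.031, 0.142, -0.096], "dr": [0, 0, 0]}, {"linear": [-0.031, 0.142, -0.099], "dr": [0, 0, 0]}, {"linear": [-0.031, 0.142, -0.0995], "dr": [0, 0, 0]}])

```text
clock: 16.15
tcp_pos: [0.5337, 0.1407, 0.0184]
tool_rot: [-1.57, 0.0, -1.551]
ft_force: [0.2, -0.5, -1.7]
grip_width: 0.468
```

Request:
carry_out(plan=[{"linear": [0, 0, 0], "dr": [0, 0, 0]}, {"linear": [0, 0, 0], "dr": [0, 0, 0]}, {"linear": [0, 0, 0], "dr": [0, 0, 0]}, {"linear": [0, 0, 0.03], "dr": [0, 0, 0]}, {"linear": [0, 0, 0.07], "dr": [0, 0, 0]}, {"linear": [0, -0.01, 0.11], "dr": [0, 0, 0]}, {"linear": [0, -0.055, 0.12], "dr": [0, 0, -0.05]}, {"linear": [0.02, -0.1, 0.12], "dr": [0, 0, -0.1]}, {"linear": [0.03, -0.145, 0.12], "dr": [0, 0, -0.15]}, {"linear": [0.04, -0.19, 0.12], "dr": [0, 0, -0.198]}], fingers=0.062)

```text
clock: 17.15
tcp_pos: [0.5735, -0.0513, 0.1383]
tool_rot: [-1.57, -0.0, -1.751]
ft_force: [0.2, 0.1, 0.3]
grip_width: 0.658
```

Request:
carry_out(plan=[{"linear": [0.01, -0.045, 0], "dr": [0, 0, 0]}, {"linear": [0.02, -0.09, 0], "dr": [0, 0, 0]}, {"linear": [0.03, -0.135, 0], "dr": [0, 0, 0]}, {"linear": [0.04, -0.18, 0], "dr": [0, 0, 0]}, {"linear": [0.042, -0.215, -0.01], "dr": [0, 0, 0]}, {"linear": [0.042, -0.215, -0.04], "dr": [0, 0, 0]}, {"linear": [0.042, -0.215, -0.07], "dr": [0, 0, 0]}, {"linear": [0.042, -0.215, -0.07], "dr": [0, 0, 0]}, {"linear": [0.042, -0.215, -0.07], "dr": [0, 0, 0]}])

```text
clock: 18.05
tcp_pos: [0.6154, -0.264, 0.0685]
tool_rot: [-1.571, 0.0, -1.748]
ft_force: [-0.0, 0.4, 0.1]
grip_width: 0.661
```

```bash
python3 - <<'E'
from h import *
print(np.round(bot.state()['tcp_pos'],4))
for c in('top','scene'):
  snap(c)
  print([(np.round(d['xyz'],3).tolist(),round(d['score'],2)) for d in bot.landmark_of(c,'block1')])
E
```

```text
[ 0.6154 -0.264   0.0685]
[([0.533, 0.143, 0.003], 0.75), ([0.535, 0.105, 0.004], 0.62), ([0.616, -0.265, 0.009], 0.43)]
[([0.616, -0.262, 0.011], 0.75), ([0.53, 0.141, 0.005], 0.75), ([0.616, -0.408, -0.003], 0.7)]
```

Request:
carry_out(plan=[{"linear": [0, 0, -0.03], "dr": [0, 0, 0]}, {"linear": [0, 0, -0.05], "dr": [0, 0, 0]}, {"linear": [0, 0, -0.05], "dr": [0, 0, 0]}, {"linear": [0, 0, -0.05], "dr": [0, 0, 0]}])

```text
clock: 18.65
tcp_pos: [0.6157, -0.2644, 0.019]
tool_rot: [-1.57, -0.0, -1.749]
ft_force: [1.1, 1.1, 1.1]
grip_width: 0.661
```

Request:
carry_out(plan=[{"linear": [0, 0, 0], "dr": [0, 0, 0]}, {"linear": [0, 0, 0], "dr": [0, 0, 0]}, {"linear": [0, 0, 0], "dr": [0, 0, 0]}, {"linear": [0, 0, 0], "dr": [0, 0, 0]}, {"linear": [0, 0, 0], "dr": [0, 0, 0]}], fingers=0.03)

```text
clock: 19.15
tcp_pos: [0.6156, -0.2646, 0.0188]
tool_rot: [-1.57, -0.0, -1.749]
ft_force: [-1.9, -0.4, 6.6]
grip_width: 0.465
```

Request:
carry_out(plan=[{"linear": [0, 0, 0.004], "dr": [0, 0, 0]}, {"linear": [0, 0, 0.01], "dr": [0, 0, 0]}, {"linear": [0, 0, 0.02], "dr": [0, 0, 0]}, {"linear": [0, 0, 0.035], "dr": [0, 0, 0]}, {"linear": [0, 0, 0.055], "dr": [0, 0, 0]}, {"linear": [0, 0, 0.085], "dr": [0, 0, 0]}, {"linear": [-0.01, 0.03, 0.1], "dr": [0, 0, 0.04]}, {"linear": [-0.02, 0.07, 0.1], "dr": [0, 0, 0.1]}, {"linear": [-0.03, 0.115, 0.1], "dr": [0, 0, 0.16]}, {"linear": [-0.04, 0.16, 0.1], "dr": [0, 0, 0.199]}])

```text
clock: 20.15
tcp_pos: [0.575, -0.1025, 0.1193]
tool_rot: [-1.569, -0.0, -1.547]
ft_force: [0.9, 0.9, -0.7]
grip_width: 0.469
```

Request:
carry_out(plan=[{"linear": [-0.01, 0.045, 0], "dr": [0, 0, 0]}, {"linear": [-0.02, 0.09, 0], "dr": [0, 0, 0]}, {"linear": [-0.03, 0.135, 0], "dr": [0, 0, 0]}, {"linear": [-0.04, 0.18, 0], "dr": [0, 0, 0]}, {"linear": [-0.043, 0.225, 0], "dr": [0, 0, 0]}, {"linear": [-0.043, 0.265, 0], "dr": [0, 0, 0]}, {"linear": [-0.043, 0.282, -0.02], "dr": [0, 0, 0]}, {"linear": [-0.043, 0.282, -0.05], "dr": [0, 0, 0]}])

```text
clock: 20.95
tcp_pos: [0.533, 0.182, 0.07]
tool_rot: [-1.566, 0.002, -1.545]
ft_force: [0.9, -0.7, -2.2]
grip_width: 0.466
```

Request:
carry_out(plan=[{"linear": [0, 0, -0.02], "dr": [0, 0, 0]}, {"linear": [0, 0, -0.035], "dr": [0, 0, 0]}, {"linear": [0, 0, -0.044], "dr": [0, 0, 0]}, {"linear": [0, 0, -0.048], "dr": [0, 0, 0]}, {"linear": [0, 0, -0.0495], "dr": [0, 0, 0]}, {"linear": [0, 0, -0.0495], "dr": [0, 0, 0]}])

```text
clock: 21.55
tcp_pos: [0.5326, 0.1778, 0.019]
tool_rot: [-1.57, 0.0, -1.55]
ft_force: [0.6, -0.5, -0.9]
grip_width: 0.463
```

Request:
carry_out(plan=[{"linear": [0, 0, 0], "dr": [0, 0, 0]}, {"linear": [0, 0, 0], "dr": [0, 0, 0]}, {"linear": [0, 0, 0], "dr": [0, 0, 0]}, {"linear": [0, 0, 0.03], "dr": [0, 0, 0]}, {"linear": [0, 0, 0.07], "dr": [0, 0, 0]}, {"linear": [0, 0, 0.12], "dr": [0, 0, 0]}, {"linear": [0, -0.04, 0.16], "dr": [0, 0, 0]}, {"linear": [0, -0.08, 0.2], "dr": [0, 0, 0]}, {"linear": [0, -0.1, 0.2], "dr": [0, 0, 0]}], fingers=0.062)

```text
clock: 22.45
tcp_pos: [0.5334, 0.0764, 0.222]
tool_rot: [-1.566, -0.0, -1.55]
ft_force: [-0.1, -0.2, -0.8]
grip_width: 0.662
```

```bash
python3 - <<'E'
from h import *
print(np.round(bot.state()['tcp_pos'],4))
for c in('top','scene','wrist'):
  snap(c,'c3%s.png'%c)
  for t in('block1','thumb_grip','jaw_face','anvil_face'): print(c,t,[(np.round(d['xyz'],3).tolist(),round(d['score'],2)) for d in bot.landmark_of(c,t)])
E
```

```text
[0.5334 0.0764 0.222 ]
top block1 [([0.612, -0.406, 0.002], 0.6)]
top thumb_grip []
top jaw_face [([0.734, -0.04, -0.0], 0.58)]
top anvil_face []
scene block1 [([0.614, -0.408, -0.001], 0.74), ([0.536, 0.177, 0.009], 0.64), ([0.534, 0.106, 0.006], 0.51), ([0.532, 0.14, 0.007], 0.48)]
scene thumb_grip [([0.613, 0.258, 0.064], 0.7)]
scene jaw_face [([0.525, 0.235, 0.026], 0.78)]
scene anvil_face [([0.529, 0.08, 0.027], 0.95)]
wrist block1 [([0.532, 0.106, 0.006], 0.82), ([0.534, 0.182, 0.008], 0.73), ([0.537, 0.142, 0.008], 0.69), ([0.735, -0.042, -0.0], 0.4)]
wrist thumb_grip [([0.617, 0.26, 0.065], 0.6)]
wrist jaw_face [([0.616, 0.259, 0.066], 0.69), ([0.529, 0.234, 0.03], 0.64)]
wrist anvil_face [([0.534, 0.079, 0.031], 0.86)]
```

View pics/c3wrist.png

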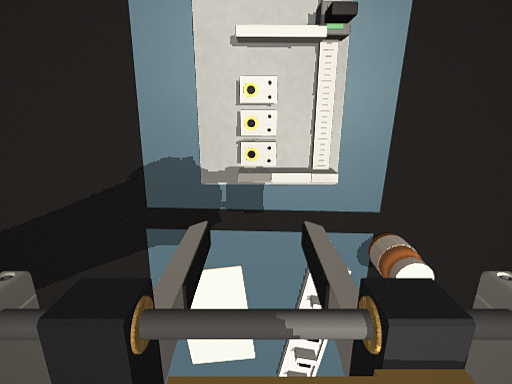

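All three blocks stand upright between the jaws, at px (258,90), (258,123) and (258,155). The sliding jaw is at v≈32 and the fixed jaw at v≈177. I'll bring the closed fingers to the +y side of the thumb grip.

Request:
carry_out(plan=[{"linear": [0.02, 0.045, 0], "dr": [0, 0, 0]}, {"linear": [0.04, 0.09, -0.01], "dr": [0, 0, 0]}, {"linear": [0.06, 0.13, -0.03], "dr": [0, 0, 0]}, {"linear": [0.08, 0.175, -0.05], "dr": [0, 0, 0]}, {"linear": [0.08, 0.21, -0.08], "dr": [0, 0, 0]}, {"linear": [0.08, 0.212, -0.12], "dr": [0, 0, 0]}, {"linear": [0.08, 0.212, -0.15], "dr": [0, 0, 0]}, {"linear": [0.08, 0.212, -0.164], "dr": [0, 0, 0]}, {"linear": [0.08, 0.212, -0.164], "dr": [0, 0, 0]}, {"linear": [0.08, 0.212, -0.164], "dr": [0, 0, 0]}], fingers=0.0)

```text
clock: 24.2
tcp_pos: [0.6129, 0.2898, 0.0557]
tool_rot: [-1.57, 0.001, -1.55]
ft_force: [0.6, -0.4, 0.6]
grip_width: 0.005
```

Request:
carry_out(plan=[{"linear": [0, -0.005, 0], "dr": [0, 0, 0]}, {"linear": [0, -0.01, 0], "dr": [0, 0, 0]}, {"linear": [0, -0.015, 0], "dr": [0, 0, 0]}, {"linear": [0, -0.02, 0], "dr": [0, 0, 0]}, {"linear": [0, -0.025, 0], "dr": [0, 0, 0]}, {"linear": [0, -0.03, 0], "dr": [0, 0, 0]}, {"linear": [0, -0.035, 0], "dr": [0, 0, 0]}, {"linear": [0, -0.04, 0], "dr": [0, 0, 0]}])

```text
clock: 25.0
tcp_pos: [0.6123, 0.2494, 0.0544]
tool_rot: [-1.571, 0.0, -1.55]
ft_force: [1.2, 2.2, 1.3]
grip_width: 0.005
```

Request:
carry_out(plan=[{"linear": [0, -0.004, 0], "dr": [0, 0, 0]}, {"linear": [0, -0.008, 0], "dr": [0, 0, 0]}, {"linear": [0, -0.012, 0], "dr": [0, 0, 0]}, {"linear": [0, -0.016, 0], "dr": [0, 0, 0]}, {"linear": [0.001, -0.02, 0], "dr": [0, 0, 0]}, {"linear": [0.001, -0.024, 0], "dr": [0, 0, 0]}, {"linear": [0.001, -0.028, 0], "dr": [0, 0, 0]}, {"linear": [0.001, -0.031, 0], "dr": [0, 0, 0]}])

```text
clock: 25.8
tcp_pos: [0.613, 0.2184, 0.0541]
tool_rot: [-1.571, -0.0, -1.55]
ft_force: [-1.0, 3.3, -2.5]
grip_width: 0.001
```

Request:
carry_out(plan=[{"linear": [0, -0.002, 0], "dr": [0, 0, 0]}, {"linear": [0, -0.004, 0], "dr": [0, 0, 0]}, {"linear": [0, -0.006, 0], "dr": [0, 0, 0]}])

```text
clock: 26.1
tcp_pos: [0.6131, 0.2126, 0.0542]
tool_rot: [-1.571, 0.0, -1.55]
ft_force: [-0.3, 4.2, -3.3]
grip_width: 0.007
```

```bash
python3 - <<'E'
from h import *
for c in('scene',):
  snap(c,'c4%s.png'%c)
  for t in('block1','thumb_grip','jaw_face','anvil_face'): print(c,t,[(np.round(d['xyz'],3).tolist(),round(d['score'],2)) for d in bot.landmark_of(c,t)])
im=cv2.imread('pics/c4scene.png')[180:270,270:450]; cv2.imwrite('pics/c4b.png',cv2.resize(im,None,fx=4,fy=4,interpolation=cv2.INTER_CUBIC))
E
```

```text
scene block1 [([0.615, -0.404, -0.002], 0.76), ([0.535, 0.105, 0.006], 0.48), ([0.535, 0.132, 0.007], 0.46), ([0.534, 0.162, 0.01], 0.45)]
scene thumb_grip [([0.618, 0.2, 0.063], 0.93), ([0.534, 0.163, 0.009], 0.27)]
scene jaw_face [([0.528, 0.179, 0.028], 0.63)]
scene anvil_face [([0.534, 0.08, 0.029], 0.85), ([0.752, -0.198, -0.001], 0.68), ([0.544, 0.19, 0.001], 0.46)]
```

View pics/c4b.png

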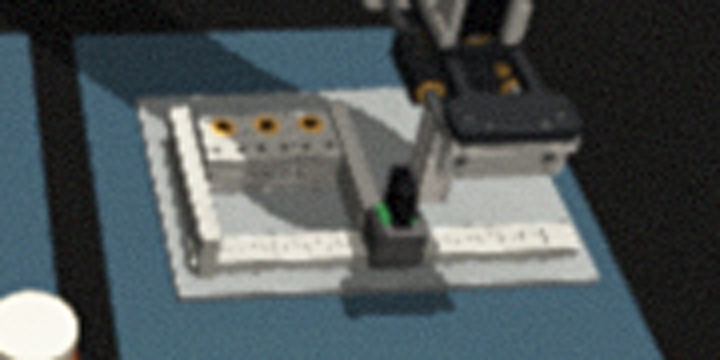

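The blocks are closed up against each other, with ports at (222,126), (266,124) and (311,122). The sliding jaw touches the last one, and a few mm remain at the fixed jaw. I'll creep on.

Request:
carry_out(plan=[{"linear": [0, -0.0015, 0], "dr": [0, 0, 0]}, {"linear": [0, -0.003, 0], "dr": [0, 0, 0]}, {"linear": [0, -0.003, 0], "dr": [0, 0, 0]}])

```text
clock: 26.65
tcp_pos: [0.6134, 0.2096, 0.0544]
tool_rot: [-1.57, 0.0, -1.55]
ft_force: [1.4, 4.0, -2.0]
grip_width: 0.002
```

Request:
carry_out(plan=[{"linear": [0, -0.001, 0], "dr": [0, 0, 0]}, {"linear": [0, -0.002, 0], "dr": [0, 0, 0]}, {"linear": [0, -0.002, 0], "dr": [0, 0, 0]}])

```text
clock: 26.95
tcp_pos: [0.6134, 0.2076, 0.0544]
tool_rot: [-1.571, 0.0, -1.55]
ft_force: [1.9, 3.6, -2.4]
grip_width: 0.005
```

Request:
carry_out(plan=[{"linear": [0, -0.001, 0], "dr": [0, 0, 0]}, {"linear": [0, -0.002, 0], "dr": [0, 0, 0]}, {"linear": [0, -0.002, 0], "dr": [0, 0, 0]}])

```text
clock: 27.25
tcp_pos: [0.6134, 0.2057, 0.0544]
tool_rot: [-1.57, 0.0, -1.55]
ft_force: [3.3, 4.8, -1.7]
grip_width: 0.005
```

Request:
carry_out(plan=[{"linear": [0, -0.001, 0], "dr": [0, 0, 0]}, {"linear": [0, -0.0015, 0], "dr": [0, 0, 0]}, {"linear": [0, -0.0015, 0], "dr": [0, 0, 0]}])

```text
clock: 27.55
tcp_pos: [0.6134, 0.2049, 0.0545]
tool_rot: [-1.57, 0.001, -1.549]
ft_force: [4.0, 7.5, -3.8]
grip_width: 0.006
```

Request:
carry_out(plan=[{"linear": [0, -0.001, 0], "dr": [0, 0, 0]}, {"linear": [0, -0.001, 0], "dr": [0, 0, 0]}, {"linear": [0, -0.001, 0], "dr": [0, 0, 0]}])

```text
clock: 27.85
tcp_pos: [0.6134, 0.2043, 0.0545]
tool_rot: [-1.57, 0.002, -1.549]
ft_force: [3.4, 7.8, -4.4]
grip_width: 0.006
```

```bash
python3 - <<'E'
from h import *
snap('scene','c5scene.png')
print([(t,[(np.round(d['xyz'],3).tolist(),round(d['score'],2)) for d in bot.landmark_of('scene',t)]) for t in('block1','thumb_grip','jaw_face')])
im=cv2.imread('pics/c5scene.png')[180:270,270:450]; cv2.imwrite('pics/c5b.png',cv2.resize(im,None,fx=4,fy=4,interpolation=cv2.INTER_CUBIC))
E
```

```text
[('block1', [([0.754, -0.194, -0.003], 0.73), ([0.53, 0.124, 0.005], 0.7), ([0.613, -0.406, 0.0], 0.65), ([0.535, 0.095, 0.009], 0.61), ([0.532, 0.156, 0.011], 0.46)]), ('thumb_grip', []), ('jaw_face', [([0.527, 0.174, 0.026], 0.75)])]
```

View pics/c5b.png

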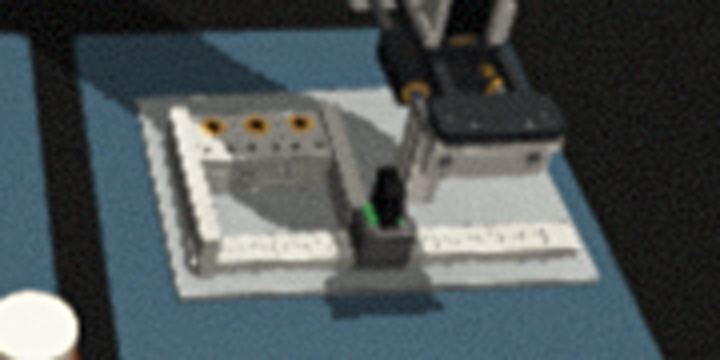

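The row is closed with no gaps. I'll press slightly more, then release, hop over the grip and open the jaw.

Request:
carry_out(plan=[{"linear": [0, -0.001, 0], "dr": [0, 0, 0]}, {"linear": [0, -0.001, 0], "dr": [0, 0, 0]}, {"linear": [0, -0.001, 0], "dr": [0, 0, 0]}])

```text
clock: 28.35
tcp_pos: [0.6134, 0.2037, 0.0544]
tool_rot: [-1.57, 0.002, -1.549]
ft_force: [4.5, 10.7, -5.1]
grip_width: 0.005
```

Request:
carry_out(plan=[{"linear": [0, 0.002, 0], "dr": [0, 0, 0]}, {"linear": [0, 0.006, 0], "dr": [0, 0, 0]}, {"linear": [0, 0.014, 0], "dr": [0, 0, 0]}, {"linear": [0, 0.014, 0.03], "dr": [0, 0, 0]}, {"linear": [0, 0.01, 0.055], "dr": [0, 0, 0]}, {"linear": [0, -0.02, 0.055], "dr": [0, 0, 0]}, {"linear": [0, -0.038, 0.05], "dr": [0, 0, 0]}, {"linear": [0, -0.04, 0.02], "dr": [0, 0, 0]}, {"linear": [0, -0.04, 0.0], "dr": [0, 0, 0]}, {"linear": [0, -0.04, 0.0], "dr": [0, 0, 0]}])

```text
clock: 29.35
tcp_pos: [0.6112, 0.161, 0.0509]
tool_rot: [-1.576, -0.001, -1.55]
ft_force: [0.5, 0.7, 0.4]
grip_width: 0.006
```

Request:
carry_out(plan=[{"linear": [0, 0.005, 0], "dr": [0, 0, 0]}, {"linear": [0, 0.01, 0], "dr": [0, 0, 0]}, {"linear": [0, 0.015, 0], "dr": [0, 0, 0]}, {"linear": [0, 0.02, 0], "dr": [0, 0, 0]}, {"linear": [0, 0.026, 0], "dr": [0, 0, 0]}, {"linear": [0, 0.032, 0], "dr": [0, 0, 0]}, {"linear": [0, 0.038, 0], "dr": [0, 0, 0]}, {"linear": [0, 0.042, 0], "dr": [0, 0, 0]}, {"linear": [0, 0.03, 0.0], "dr": [0, 0, 0]}, {"linear": [0, 0.03, 0.04], "dr": [0, 0, 0]}])

```text
clock: 30.35
tcp_pos: [0.6109, 0.189, 0.0901]
tool_rot: [-1.578, -0.003, -1.551]
ft_force: [-0.2, -1.4, 0.6]
grip_width: 0.004
```

```bash
python3 - <<'E'
from h import *
a=snap('top','t2.png'); im=np.array(a['pixels']).astype(int)
m=((im.min(2)>200)).astype(np.uint8)
n,l,st,c=cv2.connectedComponentsWithStats(m)
for i in range(1,n):
    if st[i,4]>600:
        r=cv2.minAreaRect(np.argwhere(l==i)[:,::-1].astype(np.float32)); print(st[i,4],[np.round(ray(a,u,v,.006)[:2],4).tolist() for u,v in cv2.boxPoints(r)])
for c in ('top','scene'):
  if c!='top': snap(c,'s2.png')
  for t in('block1','board','thumb_grip','jaw_face'): print(c,t,[(np.round(d['xyz'],3).tolist(),round(d['score'],2)) for d in bot.landmark_of(c,t)])
E
```

```text
1214 [[0.6204, -0.0667], [0.6803, -0.0774], [0.639, -0.3043], [0.5792, -0.2923]]
2192 [[0.5108, -0.0779], [0.537, -0.2555], [0.4293, -0.2692], [0.404, -0.0932]]
1981 [[0.1501, -0.2064], [0.2568, -0.2203], [0.2377, -0.384], [0.131, -0.3683]]
3492 [[0.2008, -0.5776], [0.2323, -0.7156], [0.033, -0.7537], [0.0033, -0.6178]]
top block1 [([0.613, -0.409, 0.001], 0.58), ([0.469, -0.172, 0.003], 0.36)]
top board [([0.198, -0.287, -0.002], 0.79), ([0.471, -0.177, 0.002], 0.59)]
top thumb_grip []
top jaw_face []
scene block1 [([0.531, 0.097, 0.01], 0.74), ([0.537, 0.156, 0.008], 0.71), ([0.534, 0.124, 0.008], 0.67), ([0.612, -0.408, -0.002], 0.56)]
scene board [([0.467, -0.172, -0.003], 0.84), ([0.193, -0.283, 0.003], 0.71), ([0.734, -0.044, 0.001], 0.33)]
scene thumb_grip [([0.614, 0.225, 0.061], 0.92), ([0.531, 0.154, 0.011], 0.68)]
scene jaw_face [([0.529, 0.201, 0.03], 0.58)]
```

Request:
carry_out(plan=[{"linear": [0, 0, 0.03], "dr": [0, 0, 0]}, {"linear": [-0.04, -0.015, 0.03], "dr": [0, 0, 0]}, {"linear": [-0.078, -0.033, 0.02], "dr": [0, 0, 0]}, {"linear": [-0.078, -0.033, 0.0], "dr": [0, 0, 0]}, {"linear": [-0.078, -0.033, -0.02], "dr": [0, 0, 0]}, {"linear": [-0.078, -0.033, -0.02], "dr": [0, 0, 0]}, {"linear": [-0.078, -0.033, -0.02], "dr": [0, 0, 0]}], fingers=0.062)

```text
clock: 31.55
tcp_pos: [0.5352, 0.1595, 0.0745]
tool_rot: [-1.572, 0.0, -1.55]
ft_force: [-0.0, -0.7, 0.1]
grip_width: 0.567
```

```bash
python3 - <<'E'
from h import *
s=bot.state();print(np.round(s['tcp_pos'],4),np.round(s['tool_rot'],4)); a=snap('wrist','w6.png')
print([(np.round(d['xyz'],3).tolist(),round(d['score'],2)) for d in bot.landmark_of('wrist','block1')])
im=cv2.imread('pics/w6.png')
for p in [(.533,.095),(.533,.125),(.533,.155)]: cv2.circle(im,tuple(int(x) for x in pix(a,(*p,.04))),3,(0,0,255),-1)
cv2.imwrite('pics/w6b.png',im)
E
```

```text
[0.5352 0.1595 0.0745] [-1.5715e+00  2.0000e-04 -1.5495e+00]
[([0.532, 0.096, 0.009], 0.95), ([0.537, 0.154, 0.008], 0.86), ([0.535, 0.126, 0.008], 0.76)]
```

View pics/w6b.png

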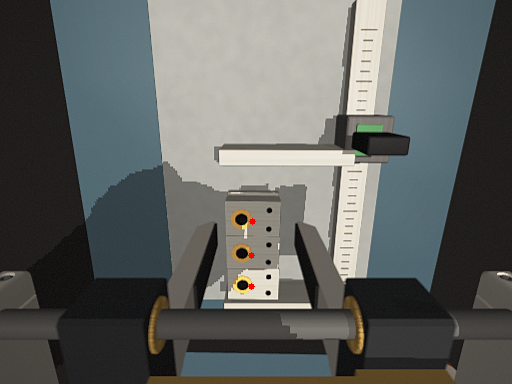

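The red dots (predicted centres) line up with the ports' rows at v = 221, 255 and 287, and the jaw is open. Gripping the outer block.

Request:
carry_out(plan=[{"linear": [0, -0.0045, 0], "dr": [0, 0, 0]}, {"linear": [-0.001, -0.0045, -0.03], "dr": [0, 0, 0]}, {"linear": [-0.001, -0.0045, -0.05], "dr": [0, 0, 0]}, {"linear": [-0.001, -0.0045, -0.0555], "dr": [0, 0, 0]}, {"linear": [-0.001, -0.0045, -0.0555], "dr": [0, 0, 0]}])

```text
clock: 32.15
tcp_pos: [0.5341, 0.1546, 0.0188]
tool_rot: [-1.572, -0.0, -1.55]
ft_force: [0.5, 0.4, 0.4]
grip_width: 0.665
```

Request:
carry_out(plan=[{"linear": [0, 0, 0], "dr": [0, 0, 0]}, {"linear": [0, 0, 0], "dr": [0, 0, 0]}, {"linear": [0, 0, 0], "dr": [0, 0, 0]}, {"linear": [0, 0, 0], "dr": [0, 0, 0]}, {"linear": [0, 0, 0], "dr": [0, 0, 0]}], fingers=0.03)

```text
clock: 32.65
tcp_pos: [0.5347, 0.1547, 0.0196]
tool_rot: [-1.57, -0.0, -1.55]
ft_force: [-1.3, -0.5, 8.2]
grip_width: 0.46
```

Request:
carry_out(plan=[{"linear": [0, 0, 0.01], "dr": [0, 0, 0]}, {"linear": [0, 0, 0.03], "dr": [0, 0, 0]}, {"linear": [0, 0, 0.06], "dr": [0, 0, 0]}, {"linear": [0, 0, 0.09], "dr": [0, 0, 0]}, {"linear": [0, -0.04, 0.1], "dr": [0, 0, 0]}, {"linear": [0, -0.085, 0.1], "dr": [0, 0, 0.03]}, {"linear": [-0.01, -0.13, 0.1], "dr": [0, 0, 0.06]}, {"linear": [-0.02, -0.175, 0.1], "dr": [0, 0, 0.09]}, {"linear": [-0.03, -0.22, 0.1], "dr": [0, 0, 0.125]}, {"linear": [-0.04, -0.26, 0.1], "dr": [0, 0, 0.125]}])

```text
clock: 33.65
tcp_pos: [0.4935, -0.1076, 0.1196]
tool_rot: [-1.57, -0.001, -1.424]
ft_force: [0.9, 0.0, -1.7]
grip_width: 0.463
```

Request:
carry_out(plan=[{"linear": [-0.006, -0.045, 0], "dr": [0, 0, 0]}, {"linear": [-0.012, -0.09, 0], "dr": [0, 0, 0]}, {"linear": [-0.0165, -0.117, -0.02], "dr": [0, 0, 0]}, {"linear": [-0.0165, -0.117, -0.05], "dr": [0, 0, 0]}, {"linear": [-0.0165, -0.117, -0.075], "dr": [0, 0, 0]}, {"linear": [-0.0165, -0.117, -0.09], "dr": [0, 0, 0]}, {"linear": [-0.0165, -0.117, -0.097], "dr": [0, 0, 0]}, {"linear": [-0.0165, -0.117, -0.1], "dr": [0, 0, 0]}, {"linear": [-0.0165, -0.117, -0.1015], "dr": [0, 0, 0]}, {"linear": [-0.0165, -0.117, -0.1015], "dr": [0, 0, 0]}])

```text
clock: 34.65
tcp_pos: [0.4782, -0.2224, 0.018]
tool_rot: [-1.57, -0.001, -1.425]
ft_force: [0.0, -0.8, -1.3]
grip_width: 0.471
```

Request:
carry_out(plan=[{"linear": [0, 0, 0], "dr": [0, 0, 0]}, {"linear": [0, 0, 0], "dr": [0, 0, 0]}, {"linear": [0, 0, 0], "dr": [0, 0, 0]}, {"linear": [0, 0, 0.03], "dr": [0, 0, 0]}, {"linear": [0, 0, 0.07], "dr": [0, 0, 0]}, {"linear": [0, 0.02, 0.1], "dr": [0, 0, 0]}, {"linear": [0.01, 0.06, 0.1], "dr": [0, 0, -0.04]}, {"linear": [0.02, 0.105, 0.1], "dr": [0, 0, -0.08]}, {"linear": [0.03, 0.15, 0.1], "dr": [0, 0, -0.125]}, {"linear": [0.04, 0.195, 0.1], "dr": [0, 0, -0.125]}], fingers=0.062)

```text
clock: 35.65
tcp_pos: [0.5179, -0.0257, 0.1177]
tool_rot: [-1.57, -0.0, -1.552]
ft_force: [1.4, -0.7, -0.5]
grip_width: 0.657
```

```bash
python3 - <<'E'
from h import *
s=bot.state();print(np.round(s['tcp_pos'],4),np.round(s['tool_rot'],4))
for c in('top','scene'):
  snap(c); print([(np.round(d['xyz'],3).tolist(),round(d['score'],2)) for d in bot.landmark_of(c,'block1')])
E
```

```text
[ 0.5179 -0.0257  0.1177] [-1.5703e+00 -4.0000e-04 -1.5520e+00]
[([0.48, -0.222, 0.006], 0.72), ([0.53, 0.129, 0.008], 0.68), ([0.586, 0.098, 0.006], 0.59), ([0.611, -0.407, 0.001], 0.59)]
[([0.616, -0.407, -0.0], 0.76), ([0.582, 0.097, 0.01], 0.73), ([0.532, 0.122, 0.012], 0.5)]
```

One block has been knocked aside to about (0.584, 0.098). I'll look from close by.

Request:
carry_out(plan=[{"linear": [0.006, 0.045, 0], "dr": [0, 0, 0]}, {"linear": [0.012, 0.09, 0], "dr": [0, 0, 0]}, {"linear": [0.016, 0.135, -0.01], "dr": [0, 0, 0]}, {"linear": [0.016, 0.153, -0.03], "dr": [0, 0, 0]}, {"linear": [0.016, 0.153, -0.043], "dr": [0, 0, 0]}, {"linear": [0.016, 0.153, -0.043], "dr": [0, 0, 0]}, {"linear": [0.016, 0.153, -0.043], "dr": [0, 0, 0]}])

```text
clock: 36.55
tcp_pos: [0.534, 0.1237, 0.0744]
tool_rot: [-1.571, -0.001, -1.552]
ft_force: [-0.1, -0.1, 0.1]
grip_width: 0.655
```

```bash
python3 - <<'E'
from h import *
s=bot.state();print(np.round(s['tcp_pos'],4),np.round(s['tool_rot'],4)); a=snap('wrist','w7.png')
print([(np.round(d['xyz'],3).tolist(),round(d['score'],2)) for d in bot.landmark_of('wrist','block1')])
cv2.imwrite('pics/w7b.png',cv2.resize(cv2.imread('pics/w7.png'),(800,600)))
E
```

```text
[0.534  0.1237 0.0744] [-1.5713e+00 -7.0000e-04 -1.5521e+00]
[([0.534, 0.125, 0.009], 0.92), ([0.582, 0.096, 0.009], 0.7), ([0.548, 0.19, 0.003], 0.55)]
```

View pics/w7b.png

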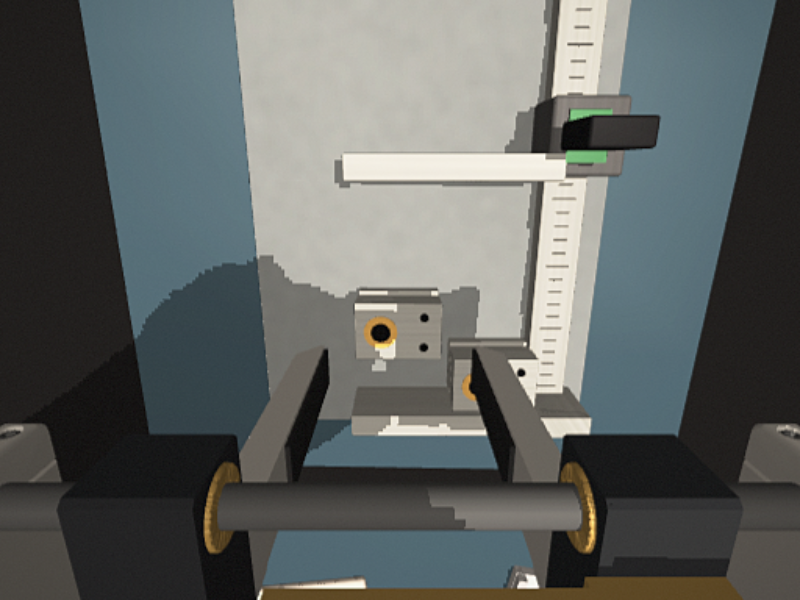

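The middle block stands undisturbed at px (398,332). The knocked one is upright and square, slid to (493,380) beside the beam. I'll take the middle one first.

Request:
carry_out(plan=[{"linear": [0, 0.001, -0.03], "dr": [0, 0, 0]}, {"linear": [0, 0.001, -0.05], "dr": [0, 0, 0]}, {"linear": [0, 0.001, -0.0555], "dr": [0, 0, 0]}, {"linear": [0, 0.001, -0.0555], "dr": [0, 0, 0]}])

```text
clock: 37.05
tcp_pos: [0.5338, 0.1262, 0.019]
tool_rot: [-1.571, -0.0, -1.55]
ft_force: [0.5, 0.1, 0.5]
grip_width: 0.658
```

Request:
carry_out(plan=[{"linear": [0, 0, 0], "dr": [0, 0, 0]}, {"linear": [0, 0, 0], "dr": [0, 0, 0]}, {"linear": [0, 0, 0], "dr": [0, 0, 0]}, {"linear": [0, 0, 0], "dr": [0, 0, 0]}, {"linear": [0, 0, 0], "dr": [0, 0, 0]}], fingers=0.03)

```text
clock: 37.55
tcp_pos: [0.5342, 0.1267, 0.0196]
tool_rot: [-1.57, -0.0, -1.55]
ft_force: [-1.7, -1.6, 8.3]
grip_width: 0.462
```

Request:
carry_out(plan=[{"linear": [0, 0, 0.01], "dr": [0, 0, 0]}, {"linear": [0, 0, 0.03], "dr": [0, 0, 0]}, {"linear": [0, 0, 0.06], "dr": [0, 0, 0]}, {"linear": [0, 0, 0.09], "dr": [0, 0, 0]}, {"linear": [0, -0.04, 0.1], "dr": [0, 0, 0]}, {"linear": [-0.01, -0.085, 0.1], "dr": [0, 0, 0.03]}, {"linear": [-0.02, -0.13, 0.1], "dr": [0, 0, 0.06]}, {"linear": [-0.03, -0.175, 0.1], "dr": [0, 0, 0.09]}, {"linear": [-0.04, -0.22, 0.1], "dr": [0, 0, 0.125]}, {"linear": [-0.05, -0.26, 0.1], "dr": [0, 0, 0.125]}])

```text
clock: 38.55
tcp_pos: [0.483, -0.1355, 0.1196]
tool_rot: [-1.57, -0.001, -1.424]
ft_force: [1.4, -0.4, -2.1]
grip_width: 0.464
```

Request:
carry_out(plan=[{"linear": [-0.014, -0.0405, 0], "dr": [0, 0, 0]}, {"linear": [-0.014, -0.0405, -0.04], "dr": [0, 0, 0]}, {"linear": [-0.014, -0.0405, -0.07], "dr": [0, 0, 0]}, {"linear": [-0.014, -0.0405, -0.09], "dr": [0, 0, 0]}, {"linear": [-0.014, -0.0405, -0.097], "dr": [0, 0, 0]}, {"linear": [-0.014, -0.0405, -0.1], "dr": [0, 0, 0]}, {"linear": [-0.014, -0.0405, -0.1015], "dr": [0, 0, 0]}, {"linear": [-0.014, -0.0405, -0.1015], "dr": [0, 0, 0]}])

```text
clock: 39.35
tcp_pos: [0.4702, -0.174, 0.0181]
tool_rot: [-1.57, -0.001, -1.425]
ft_force: [0.2, 0.2, -0.4]
grip_width: 0.462
```

Request:
carry_out(plan=[{"linear": [0, 0, 0], "dr": [0, 0, 0]}, {"linear": [0, 0, 0], "dr": [0, 0, 0]}, {"linear": [0, 0, 0], "dr": [0, 0, 0]}, {"linear": [0, 0, 0.03], "dr": [0, 0, 0]}, {"linear": [0, 0, 0.07], "dr": [0, 0, 0]}, {"linear": [0.02, 0.02, 0.1], "dr": [0, 0, 0]}, {"linear": [0.04, 0.06, 0.1], "dr": [0, 0, -0.04]}, {"linear": [0.06, 0.1, 0.1], "dr": [0, 0, -0.08]}, {"linear": [0.08, 0.14, 0.1], "dr": [0, 0, -0.125]}, {"linear": [0.1, 0.18, 0.1], "dr": [0, 0, -0.125]}], fingers=0.062)

```text
clock: 40.35
tcp_pos: [0.5704, 0.0077, 0.1176]
tool_rot: [-1.57, -0.0, -1.552]
ft_force: [0.0, -0.4, 0.1]
grip_width: 0.657
```

Request:
carry_out(plan=[{"linear": [0.01, 0.04, 0], "dr": [0, 0, 0]}, {"linear": [0.014, 0.07, 0], "dr": [0, 0, 0]}, {"linear": [0.014, 0.07, 0], "dr": [0, 0, 0]}, {"linear": [0.014, 0.07, 0], "dr": [0, 0, 0]}])

```text
clock: 40.75
tcp_pos: [0.5836, 0.0765, 0.1172]
tool_rot: [-1.571, -0.0, -1.549]
ft_force: [-0.3, -1.3, -0.1]
grip_width: 0.665
```

```bash
python3 - <<'E'
from h import *
s=bot.state();print(np.round(s['tcp_pos'],4),np.round(s['tool_rot'],4)); 
for c in('wrist','scene','top'):
  a=snap(c,'w8%s.png'%c)
  print(c,[(np.round(d['xyz'],3).tolist(),round(d['score'],2)) for d in bot.landmark_of(c,'block1')])
E
```

```text
[0.5836 0.0765 0.1172] [-1.5711e+00 -1.0000e-04 -1.5486e+00]
wrist [([0.578, 0.096, 0.01], 0.97)]
scene [([0.47, -0.177, 0.008], 0.75), ([0.48, -0.222, 0.007], 0.61), ([0.583, 0.097, 0.009], 0.47)]
top [([0.469, -0.173, 0.004], 0.75), ([0.479, -0.224, 0.006], 0.74), ([0.614, -0.406, -0.0], 0.53), ([0.626, -0.184, -0.002], 0.25)]
```

Request:
carry_out(plan=[{"linear": [-0.001, 0.021, 0], "dr": [0, 0, 0]}, {"linear": [-0.001, 0.021, -0.03], "dr": [0, 0, 0]}, {"linear": [-0.001, 0.021, -0.06], "dr": [0, 0, 0]}, {"linear": [-0.001, 0.021, -0.08], "dr": [0, 0, 0]}, {"linear": [-0.001, 0.021, -0.09], "dr": [0, 0, 0]}, {"linear": [-0.001, 0.021, -0.0935], "dr": [0, 0, 0]}, {"linear": [-0.001, 0.021, -0.0935], "dr": [0, 0, 0]}])

```text
clock: 41.75
tcp_pos: [0.5829, 0.0971, 0.0241]
tool_rot: [-1.571, 0.0, -1.55]
ft_force: [0.2, -0.3, 0.0]
grip_width: 0.661
```

Request:
carry_out(plan=[{"linear": [0, 0, 0], "dr": [0, 0, 0]}, {"linear": [0, 0, 0], "dr": [0, 0, 0]}, {"linear": [0, 0, 0], "dr": [0, 0, 0]}, {"linear": [0, 0, 0], "dr": [0, 0, 0]}, {"linear": [0, 0, 0], "dr": [0, 0, 0]}], fingers=0.03)

```text
clock: 42.25
tcp_pos: [0.5832, 0.0972, 0.0245]
tool_rot: [-1.57, -0.0, -1.55]
ft_force: [-0.5, -0.1, 6.7]
grip_width: 0.465
```

Request:
carry_out(plan=[{"linear": [0, 0, 0.01], "dr": [0, 0, 0]}, {"linear": [0, 0, 0.03], "dr": [0, 0, 0]}, {"linear": [0, 0, 0.06], "dr": [0, 0, 0]}, {"linear": [0, 0, 0.09], "dr": [0, 0, 0]}, {"linear": [-0.01, -0.03, 0.1], "dr": [0, 0, 0]}, {"linear": [-0.03, -0.07, 0.1], "dr": [0, 0, 0.03]}, {"linear": [-0.05, -0.11, 0.1], "dr": [0, 0, 0.06]}, {"linear": [-0.07, -0.15, 0.1], "dr": [0, 0, 0.09]}, {"linear": [-0.09, -0.19, 0.1], "dr": [0, 0, 0.125]}, {"linear": [-0.11, -0.22, 0.1], "dr": [0, 0, 0.125]}])

```text
clock: 43.25
tcp_pos: [0.4715, -0.1252, 0.1243]
tool_rot: [-1.571, -0.001, -1.425]
ft_force: [0.1, -0.9, -1.8]
grip_width: 0.463
```

Request:
carry_out(plan=[{"linear": [-0.009, -0.001, 0], "dr": [0, 0, 0]}, {"linear": [-0.009, -0.001, -0.04], "dr": [0, 0, 0]}, {"linear": [-0.009, -0.001, -0.07], "dr": [0, 0, 0]}, {"linear": [-0.009, -0.001, -0.09], "dr": [0, 0, 0]}, {"linear": [-0.009, -0.001, -0.097], "dr": [0, 0, 0]}, {"linear": [-0.009, -0.001, -0.1], "dr": [0, 0, 0]}, {"linear": [-0.009, -0.001, -0.1015], "dr": [0, 0, 0]}, {"linear": [-0.009, -0.001, -0.1015], "dr": [0, 0, 0]}])

```text
clock: 44.05
tcp_pos: [0.4642, -0.1239, 0.0231]
tool_rot: [-1.57, -0.001, -1.425]
ft_force: [-0.4, 0.3, -1.6]
grip_width: 0.465
```

Request:
carry_out(plan=[{"linear": [0, 0, 0], "dr": [0, 0, 0]}, {"linear": [0, 0, 0], "dr": [0, 0, 0]}, {"linear": [0, 0, 0], "dr": [0, 0, 0]}, {"linear": [0, 0, 0.03], "dr": [0, 0, 0]}, {"linear": [0, 0, 0.07], "dr": [0, 0, 0]}, {"linear": [0, 0.02, 0.11], "dr": [0, 0, 0]}, {"linear": [0.02, 0.06, 0.13], "dr": [0, 0, -0.04]}, {"linear": [0.04, 0.1, 0.13], "dr": [0, 0, -0.08]}, {"linear": [0.06, 0.14, 0.13], "dr": [0, 0, -0.125]}, {"linear": [0.08, 0.18, 0.13], "dr": [0, 0, -0.125]}], fingers=0.062)

```text
clock: 45.05
tcp_pos: [0.5444, 0.0576, 0.1527]
tool_rot: [-1.57, -0.001, -1.552]
ft_force: [0.0, -1.5, 0.5]
grip_width: 0.659
```

```bash
python3 - <<'E'
from h import *
s=bot.state();print(np.round(s['tcp_pos'],4),np.round(s['tool_rot'],4)); 
for c in('scene','top'):
  a=snap(c,'w9%s.png'%c)
  for t in('block1','thumb_grip'):print(c,t,[(np.round(d['xyz'],3).tolist(),round(d['score'],2)) for d in bot.landmark_of(c,t)])
E
```

```text
[0.5444 0.0576 0.1527] [-1.5700e+00 -6.0000e-04 -1.5522e+00]
scene block1 [([0.614, -0.405, -0.001], 0.65), ([0.46, -0.126, 0.007], 0.6), ([0.48, -0.218, 0.009], 0.52)]
scene thumb_grip [([0.616, 0.225, 0.063], 0.93)]
top block1 [([0.476, -0.225, 0.008], 0.76), ([0.611, -0.41, -0.004], 0.63), ([0.465, -0.123, 0.003], 0.49), ([0.468, -0.172, 0.003], 0.47)]
top thumb_grip []
```

Request:
carry_out(plan=[{"linear": [0.02, 0.045, 0], "dr": [0, 0, 0]}, {"linear": [0.04, 0.09, 0], "dr": [0, 0, 0]}, {"linear": [0.06, 0.135, 0], "dr": [0, 0, 0]}, {"linear": [0.07, 0.18, 0], "dr": [0, 0, 0]}, {"linear": [0.07, 0.194, -0.02], "dr": [0, 0, 0]}, {"linear": [0.07, 0.194, -0.06], "dr": [0, 0, 0]}, {"linear": [0.07, 0.194, -0.09], "dr": [0, 0, 0]}, {"linear": [0.07, 0.194, -0.098], "dr": [0, 0, 0]}, {"linear": [0.07, 0.194, -0.098], "dr": [0, 0, 0]}, {"linear": [0.07, 0.188, -0.098], "dr": [0, 0, 0]}], fingers=0.0)

```text
clock: 46.35
tcp_pos: [0.6144, 0.2446, 0.056]
tool_rot: [-1.569, 0.001, -1.55]
ft_force: [0.2, -0.0, 1.4]
grip_width: 0.006
```

Request:
carry_out(plan=[{"linear": [0, -0.006, 0], "dr": [0, 0, 0]}, {"linear": [0, -0.012, 0], "dr": [0, 0, 0]}, {"linear": [0, -0.02, 0], "dr": [0, 0, 0]}, {"linear": [0, -0.028, 0], "dr": [0, 0, 0]}, {"linear": [0, -0.036, 0], "dr": [0, 0, 0]}, {"linear": [0, -0.044, 0], "dr": [0, 0, 0]}, {"linear": [0, -0.052, 0], "dr": [0, 0, 0]}, {"linear": [0.001, -0.06, 0], "dr": [0, 0, 0]}, {"linear": [0.001, -0.068, 0], "dr": [0, 0, 0]}, {"linear": [0.001, -0.076, 0], "dr": [0, 0, 0]}])

```text
clock: 47.35
tcp_pos: [0.6147, 0.1675, 0.0542]
tool_rot: [-1.571, -0.0, -1.55]
ft_force: [1.7, 2.5, -1.3]
grip_width: 0.007
```

To y≈0.122, slowing down.

Request:
carry_out(plan=[{"linear": [0, -0.007, 0], "dr": [0, 0, 0]}, {"linear": [0, -0.014, 0], "dr": [0, 0, 0]}, {"linear": [0, -0.021, 0], "dr": [0, 0, 0]}, {"linear": [0, -0.027, 0], "dr": [0, 0, 0]}, {"linear": [0.001, -0.033, 0], "dr": [0, 0, 0]}, {"linear": [0.001, -0.038, 0], "dr": [0, 0, 0]}, {"linear": [0.001, -0.041, 0], "dr": [0, 0, 0]}, {"linear": [0.001, -0.044, 0], "dr": [0, 0, 0]}])

```text
clock: 48.15
tcp_pos: [0.6156, 0.124, 0.0542]
tool_rot: [-1.571, 0.0, -1.55]
ft_force: [0.8, 2.3, -1.7]
grip_width: 0.005
```

Request:
carry_out(plan=[{"linear": [0, -0.0015, 0], "dr": [0, 0, 0]}, {"linear": [0, -0.003, 0], "dr": [0, 0, 0]}, {"linear": [0, -0.003, 0], "dr": [0, 0, 0]}])

```text
clock: 48.45
tcp_pos: [0.6157, 0.1209, 0.0543]
tool_rot: [-1.571, -0.0, -1.55]
ft_force: [0.2, 0.4, -0.5]
grip_width: 0.003
```

Request:
carry_out(plan=[{"linear": [0, -0.001, 0], "dr": [0, 0, 0]}, {"linear": [0, -0.002, 0], "dr": [0, 0, 0]}, {"linear": [0, -0.002, 0], "dr": [0, 0, 0]}])

```text
clock: 48.75
tcp_pos: [0.6157, 0.1191, 0.0543]
tool_rot: [-1.571, -0.0, -1.55]
ft_force: [0.7, 0.6, -0.8]
grip_width: 0.003
```

Request:
carry_out(plan=[{"linear": [0, -0.001, 0], "dr": [0, 0, 0]}, {"linear": [0, -0.002, 0], "dr": [0, 0, 0]}, {"linear": [0, -0.002, 0], "dr": [0, 0, 0]}])

```text
clock: 49.05
tcp_pos: [0.6158, 0.117, 0.0543]
tool_rot: [-1.571, -0.0, -1.55]
ft_force: [0.1, 0.3, -0.4]
grip_width: 0.006
```

Request:
carry_out(plan=[{"linear": [0, -0.001, 0], "dr": [0, 0, 0]}, {"linear": [0, -0.0015, 0], "dr": [0, 0, 0]}, {"linear": [0, -0.0015, 0], "dr": [0, 0, 0]}])

```text
clock: 49.35
tcp_pos: [0.6157, 0.1168, 0.0543]
tool_rot: [-1.57, 0.001, -1.549]
ft_force: [2.1, 7.0, -3.0]
grip_width: 0.002
```

Force has jumped to 7 N, so the jaw has met the anvil. I'll back off, rise clear and check.

Request:
carry_out(plan=[{"linear": [0, 0.004, 0], "dr": [0, 0, 0]}, {"linear": [0, 0.012, 0], "dr": [0, 0, 0]}, {"linear": [0, 0.016, 0], "dr": [0, 0, 0]}, {"linear": [0, 0.016, 0.04], "dr": [0, 0, 0]}, {"linear": [-0.02, 0.01, 0.09], "dr": [0, 0, 0]}, {"linear": [-0.05, -0.02, 0.14], "dr": [0, 0, 0]}, {"linear": [-0.09, -0.05, 0.18], "dr": [0, 0, 0]}, {"linear": [-0.11, -0.07, 0.2], "dr": [0, 0, 0]}, {"linear": [-0.11, -0.07, 0.2], "dr": [0, 0, 0]}, {"linear": [-0.11, -0.07, 0.2], "dr": [0, 0, 0]}])

```text
clock: 50.35
tcp_pos: [0.5056, 0.0444, 0.2561]
tool_rot: [-1.568, -0.002, -1.552]
ft_force: [0.8, 0.1, -0.5]
grip_width: 0.005
```

```bash
python3 - <<'E'
from h import *
for c in('scene','wrist','top'):
  a=snap(c,'f%s.png'%c)
  for t in('block1','thumb_grip','jaw_face','anvil_face','jar','spanner'):print(c,t,[(np.round(d['xyz'],3).tolist(),round(d['score'],2)) for d in bot.landmark_of(c,t)])
i=cv2.imread('pics/fwrist.png'); j=cv2.resize(cv2.imread('pics/fscene.png')[170:300,130:450],(800,325),interpolation=cv2.INTER_CUBIC)
k=cv2.resize(i[60:240,130:450],(480,270),interpolation=cv2.INTER_CUBIC)
k=cv2.copyMakeBorder(k,0,0,0,320,cv2.BORDER_CONSTANT); cv2.imwrite('pics/f.png',cv2.vconcat([j,k]))
E
```

```text
scene block1 [([0.482, -0.222, 0.01], 0.62), ([0.615, -0.409, 0.0], 0.58), ([0.469, -0.175, 0.008], 0.46), ([0.464, -0.122, 0.006], 0.44)]
scene thumb_grip [([0.616, 0.104, 0.063], 0.62)]
scene jaw_face [([0.529, 0.083, 0.029], 0.64), ([0.482, -0.224, 0.007], 0.26)]
scene anvil_face [([0.533, 0.077, 0.028], 0.74)]
scene jar [([0.735, -0.045, -0.002], 0.76)]
scene spanner [([0.755, -0.196, -0.001], 0.76)]
wrist block1 [([0.464, -0.122, 0.007], 0.75)]
wrist thumb_grip []
wrist jaw_face [([0.531, 0.082, 0.03], 0.9)]
wrist anvil_face [([0.533, 0.083, 0.027], 0.95)]
wrist jar [([0.734, -0.046, 0.001], 0.79)]
wrist spanner [([0.753, -0.196, -0.002], 0.81)]
top block1 [([0.73, -0.037, -0.001], 0.67), ([0.478, -0.225, 0.004], 0.61), ([0.463, -0.125, 0.005], 0.59), ([0.614, -0.407, -0.0], 0.46)]
top thumb_grip []
top jaw_face []
top anvil_face []
top jar [([0.733, -0.043, 0.001], 0.71)]
top spanner [([0.756, -0.202, 0.002], 0.91)]
```

View pics/f.png

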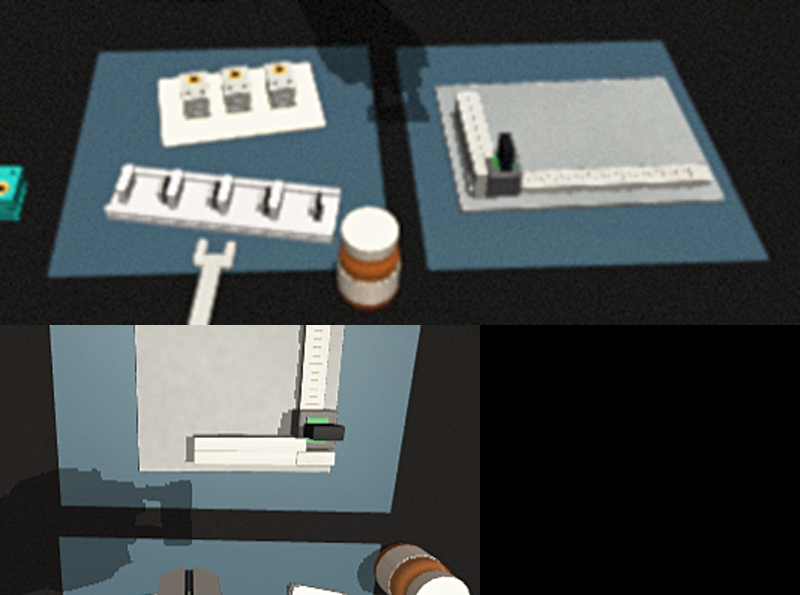

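The final view shows all three blocks upright on the board at (195,95), (235,90) and (281,86). The caliper is shut and square, the rail is empty, and the jar and spanner haven't moved. Handing in.

```bash
python3 -c "
from bench import bot
print(bot.sign_off())"
```

```text
the job is handed in; nothing more can be done
None
```

The job is done and handed in, with the clock at about 50 s of the 210 s allowed; `sign_off()` gave no verdict.

- **Row in the caliper:** I opened the jaw, lifted the three blocks out of the rail and stood them between the jaws. I then pushed the thumb grip until the row was closed against the fixed jaw. Peak push was about 11 N, most of it sliding friction on the jaw and blocks. I estimate about 0.04 rad of jaw cock from that; neither the cock nor the force on the row was read directly.
- **Back to the board:** I reopened the jaw and moved all three blocks to the farther plain white board. One block was knocked about 5 cm sideways along the way; I found it in the pictures and picked it up from there.
- **Caliper shut:** I ran the empty jaw in until the force jumped to 7 N, backed off and moved clear.

The last pictures show three upright blocks well inside the board edges and the rail empty. The jaws are shut and look square, and the arm is touching nothing. The jar was found within 1 cm of its first reading and the spanner within a few mm, about the detector's accuracy. The detector placed the two jaw faces within about 6 mm of each other, which does not by itself confirm the under-4 mm gap; I relied on the force jump and the picture for that. The final top view's detector missed the middle block, but the scene camera showed it standing on the board.

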